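# Stir the bushes in the drying pan

## Task

The washed steel bushes are drying in the round pan under the low deck. Take the wooden stick out of its tin, put its tip down among the bushes and, beginning at the pan's open near side, stir them clockwise (seen from above) for two full turns, about halfway out from the middle, back to the near side, so that bushes in every quarter of the pan get shifted. Then stand the stick back in the tin, tip down, and let go; keep all the bushes in the pan, do not bump the deck, and leave the can, the intake pipe and the wrench alone.

Things in the scene. Friction and masses are not known exactly. Their poses are not given: they have to be found in the camera images.
- stick: plain round wooden stirring stick, 165 mm long: shaft 16 mm thick, rounded 19 mm tip, handle 22 mm thick from 90 to 165 mm from the tip; about 60 g. It starts leaning about 35 to 40 degrees from vertical in the tin, handle up, roughly towards the robot. Origin: very end of the tip; z axis along the stick from tip to handle
- stick_tip (a point): very end of the stick's tip (same as the stick's origin)
- stick_grip (a point): point on the stick's axis in the middle of the handle's upper part, 135 mm from the tip: where to hold it
- tin: plain metal tin fixed to the bench on a flat round foot (110 mm across, 4 mm thick), open at the top: outer diameter 82 mm, 80 mm high, wall 3 mm, inner floor 5 mm above the bench. Origin at the centre of its underside, on the bench, z up
- pan: round dark steel drying pan, fixed, open on top, flared: 42 mm high, outer diameter 172 mm at the foot, 208 mm at the rim, wall 4 mm, inner floor 5 mm above the bench; a short handle on its +y side reaches 135 mm from the centre. Origin: centre of its underside, on the bench; z up, -x is the open near side (towards the robot), +x the far side under the deck, +y left
- deck: low white shelf deck, fixed, over the far part of the pan: board 125 mm deep, 360 mm wide, underside 220 mm above the bench (202 at its far lip), parts up to 60 mm high on it. It spans from 10 mm on the near side of the pan's centre to 115 mm beyond it. Legs at its far corners, 168 mm to each side. Origin on the bench under the pan's centre, axes as the pan's
- deck_edge (a point): middle of the lower near edge of the deck's board, 220 mm above the bench
- can: bystander: closed tin can with a paper label, diameter 66 mm, 110 mm high, loose; origin at the centre of its underside
- manifold: bystander: aluminium intake pipe stub with two flanges, about 78 x 60 x 70 mm, loose; origin on the bench under its first flange
- wrench: bystander: steel wrench lying on the bench, loose; origin under its middle
- bush0: one of eight alike smooth, slippery steel bushes (short cylinders, 22 mm across, 18 mm high, 40 g) standing spread over the pan's floor, loose; origin at the centre of its underside. bush0/1, 2/3, 4/5 and 6/7 start in the pan's far-left, near-left, near-right and far-right quarters
- bush1: one of eight alike smooth, slippery steel bushes (short cylinders, 22 mm across, 18 mm high, 40 g) standing spread over the pan's floor, loose; origin at the centre of its underside. See bush0
- bush2: one of eight alike smooth, slippery steel bushes (short cylinders, 22 mm across, 18 mm high, 40 g) standing spread over the pan's floor, loose; origin at the centre of its underside. See bush0
- bush3: one of eight alike smooth, slippery steel bushes (short cylinders, 22 mm across, 18 mm high, 40 g) standing spread over the pan's floor, loose; origin at the centre of its underside. See bush0
- bush4: one of eight alike smooth, slippery steel bushes (short cylinders, 22 mm across, 18 mm high, 40 g) standing spread over the pan's floor, loose; origin at the centre of its underside. See bush0
- bush5: one of eight alike smooth, slippery steel bushes (short cylinders, 22 mm across, 18 mm high, 40 g) standing spread over the pan's floor, loose; origin at the centre of its underside. See bush0
- bush6: one of eight alike smooth, slippery steel bushes (short cylinders, 22 mm across, 18 mm high, 40 g) standing spread over the pan's floor, loose; origin at the centre of its underside. See bush0
- bush7: one of eight alike smooth, slippery steel bushes (short cylinders, 22 mm across, 18 mm high, 40 g) standing spread over the pan's floor, loose; origin at the centre of its underside. See bush0
Mind the look-alikes: they are no part of the job. Several things have the shape of the stick; the one meant has the colours described above.

How it is judged (in metres and radians):
On the way, in this order (a step that is already met when the one before it is completed fails the run):
1. turn 1: the stick's tip passes down among the bushes on the pan's open near side (x of stick_tip in the frame of pan below -0.015 m and y of stick_tip in the frame of pan between -0.015 and 0.015 m and horizontal distance between stick_tip and pan below 0.09 m and z of stick_tip in the frame of pan below 0.02 m).
2. turn 1: the stick's tip passes down among the bushes on the pan's left side (y of stick_tip in the frame of pan above 0.015 m and x of stick_tip in the frame of pan between -0.015 and 0.015 m and horizontal distance between stick_tip and pan below 0.09 m and z of stick_tip in the frame of pan below 0.02 m).
3. turn 1: the stick's tip passes down among the bushes on the pan's far side, under the deck (x of stick_tip in the frame of pan above 0.015 m and y of stick_tip in the frame of pan between -0.015 and 0.015 m and horizontal distance between stick_tip and pan below 0.09 m and z of stick_tip in the frame of pan below 0.02 m).
4. turn 1: the stick's tip passes down among the bushes on the pan's right side (y of stick_tip in the frame of pan below -0.015 m and x of stick_tip in the frame of pan between -0.015 and 0.015 m and horizontal distance between stick_tip and pan below 0.09 m and z of stick_tip in the frame of pan below 0.02 m).
5. turn 2: the stick's tip passes down among the bushes on the pan's open near side (all of step 1).
6. turn 2: the stick's tip passes down among the bushes on the pan's left side (all of step 2).
7. turn 2: the stick's tip passes down among the bushes on the pan's far side, under the deck (all of step 3).
8. turn 2: the stick's tip passes down among the bushes on the pan's right side (all of step 4).
9. second turn closed at the open near side, and in every quarter of the pan at least one of its two bushes is more than 8 mm from where it began (all of step 5 and distance of any of bush0, bush1 from where it was at the start of the episode above 0.008 m and distance of any of bush2, bush3 from where it was at the start of the episode above 0.008 m and distance of any of bush4, bush5 from where it was at the start of the episode above 0.008 m and distance of any of bush6, bush7 from where it was at the start of the episode above 0.008 m).
At the end, for the whole second after the job is handed in: Stick released and still in the tin: tip within 40 mm of its axis and 40 mm of its underside, leaning under 51 degrees. All eight bushes in the pan: within 100 mm of its axis, undersides below 40 mm. Can, intake pipe and wrench within 30 mm of where they began (horizontal distance between stick_tip and tin below 0.04 m and z of stick_tip in the frame of tin below 0.04 m and angle between stick's own z axis and vertical below 0.9 rad and linear speed of stick below 0.03 m/s and horizontal distance between each of bush0, bush1, bush2, bush3, bush4, bush5, bush6, bush7 and pan below 0.1 m and z of each of bush0, bush1, bush2, bush3, bush4, bush5, bush6, bush7 in the frame of pan below 0.04 m and distance of each of can, manifold, wrench from where it was at the start of the episode below 0.03 m); the robot touches nothing.
It fails at once if the deck is bumped (more than 10 N) (contact force between deck and anything else above 10 N).
It fails at once if the can is moved more than 30 mm (distance of can from where it was at the start of the episode above 0.03 m).
It fails at once if the intake pipe is moved more than 30 mm (distance of manifold from where it was at the start of the episode above 0.03 m).
It fails at once if the wrench is moved more than 30 mm (distance of wrench from where it was at the start of the episode above 0.03 m).
It also fails if it takes over 67 s, if anything falls off the work surface, if the arm or the gripper's body presses on something with over 40 N, if the wrist force passes 120 N, or if a joint passes its speed limit or range.

## Robot

A 6-joint arm with a two-finger parallel gripper is mounted at the origin on the work surface. World frame = base frame: x ahead of the robot, y to its left, z up, the work surface at z = 0. Lengths are in mm, angles in rad, forces in N, time in s.
With the tool pointing down it reaches from about 350 to 775 mm from the base axis. Payload 7.3 kg.
Tool frame: the origin (TCP) lies at the very end of the fingers, on their centre line; the grasp point (between the pads) lies bot.grip_point_offset behind it (bot.grip_point_offset is the distance from the TCP to the grasp point, in mm); z points along the fingers, y is the line along which they close (so a half turn about z gives the same grasp; the last joint's range is limited). The gripper opens to 92 mm and grips with 3 to 60 N. Pads are 19 mm wide; open, the fingers measure 130 mm over their backs; the gripper's body (75 mm by 190 mm) begins 47 mm behind the grasp point.
Start: joints at [-1.4, 0.342, 1.524, -0, 1.275, -0.146], TCP at [163.574, -498.887, 226.741] pointing down, gripper open.
Joint ranges: [-2.53, 2.53], [-0.77, 2.02], [0.04, 2.7], [-1, 4.14], [0.28, 2.66], [-3.11, 3.11]. Speed limits (rad/s): [2.57, 2.57, 3.14, 3.14, 3.14, 3.14].

## Interface

Orientations are given as [roll, pitch, yaw] about the fixed x, y, z axes, in that order (R = Rz(yaw) Ry(pitch) Rx(roll)).
In Python, from plant import bot gives the robot as it stands. The module is installed in compiled form; this text tells all that it offers.
- The arm moves only by the tool carry_out, never from a script. Its argument "plan" is a list of rows, each an object of numbers: "tx", "ty", "tz": the shift along the world's x, y, z in mm; "rx", "ry", "rz": the turn, a rotation vector about the world's x, y, z in rad. A call has 1 to 12 rows; each row shifts and turns the commanded pose from where the row before left it; what a row does not reach is not made up. A row lasts 1/10 s, in which the tool goes at most 50 mm and 8.59 degrees, less where a joint would pass 70% of its speed; a pose out of reach is approached as far as the arm can. A call with a gripper value outside its range is refused whole. "gripper" is the closure, from 0 (fully open) to 1 (shut), set as the call begins (left out, the last holds). The fingers move at their own pace and stop on an object; the grip force is fixed at half the most. Time passes only in rows, so rows that do not move let the fingers close. It gives the time, the measured TCP pose, the force, the opening and the grip force at its end, in the units of the state.
- bot.get_obs(): the state, without advancing time (a new reading comes with each control period).
- bot.capture(name): name is "scene" or "top" or "wrist"; returns the picture (384x512x3 uint8, red, green, blue); there is no depth.
- bot.camera_model(name): a dict with "camera_matrix" (3x3 intrinsics, pixels), "R" (3x3) and "t" (3): a world point X has camera coordinates R X + t. Camera axes: x right, y down, z forward; pixel columns grow to the right and rows downward; lengths in mm; the calibration is good to about 2 mm. A picture is of the moment at which its call begins: read the wrist's pose just before it. camera_model takes no time and is no camera call; for the wrist camera it gives the pose at the moment of the call.
- bot.close_job(): hands the job in; it is judged then, once.
The state is a dict: "time": time; "joint_positions": joint angles; "dq": joint speeds; "tau": joint torques, N m; "tool_pos": TCP position; "tcp_rot": TCP orientation; "contact_force": force on the tool from outside, world axes, zero at the start; "moment": the same for the moment, N m; "grip_width": finger opening in mm; "finger_force": force on a finger pad.
Only numpy, scipy, OpenCV 4.12 (cv2) and the standard library are available. Lean on these libraries where they do the work, as an engineer would, in place of code of your own. Each camera call takes 0.05 s, during which the arm holds its last target. There are 200 camera calls.

## Working session

There is one attempt and no reset: what is moved stays moved. The work goes in short steps, Python scripts to look and compute and a tool call to move; the robot and the scene stay as the last step left them, time stands still between calls to the robot, and variables do not carry over. Pictures are saved under pics/ and viewed, at most 10 in all, crops included, and the job is handed in when it is done.

Besides the shell and the picture viewer there is one more tool, called after "Call:" by a JSON object that holds its "method" and its "body", one argument or row to a line. carry_out: Moves the arm, as the interface text tells. Its arguments: {"type":"object","properties":{"plan":{"type":"array"},"gripper":{"type":"number"}},"required":["plan"]}

```bash
mkdir -p pics
python3 - <<'E'
from plant import bot
import cv2,numpy as np
print(bot.grip_point_offset)
o=bot.get_obs();print(o['time'],o['tool_pos'],o['tcp_rot'])
for n in ['scene','top']:
    im=bot.capture(n);cv2.imwrite(f'pics/{n}0.png',cv2.resize(im[:,:,::-1],(800,600),interpolation=cv2.INTER_CUBIC))
    c=bot.camera_model(n);print(n,np.round(c['camera_matrix'],1).tolist(),np.round(c['R'],3).tolist(),np.round(c['t'],1).tolist())
E
```

```text
18.8
0.0 [ 163.48538922 -498.46462995  226.0442414 ] [-3.14006258e+00 -2.23063234e-04  3.16775277e-01]
scene [[429.1, 0.0, 259.2], [0.0, 429.1, 191.7], [0.0, 0.0, 1.0]] [[-0.013, 1.0, 0.002], [0.538, 0.009, -0.843], [-0.843, -0.009, -0.538]] [61.4, -199.4, 1783.3]
top [[380.4, 0.0, 246.4], [0.0, 380.4, 187.4], [0.0, 0.0, 1.0]] [[0.019, -1.0, 0.003], [-0.99, -0.019, -0.14], [0.14, 0.0, -0.99]] [-71.5, 569.3, 1073.7]
```

View pics/scene0.png

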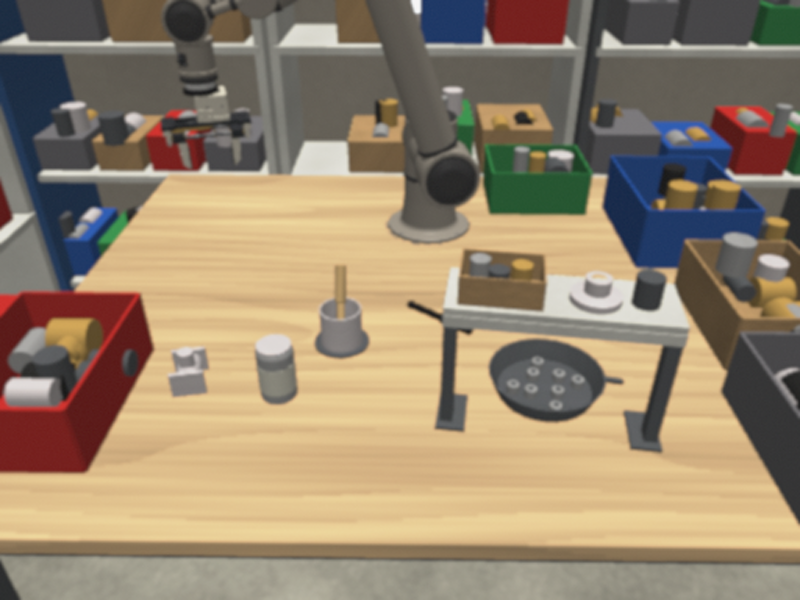

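View pics/top0.png

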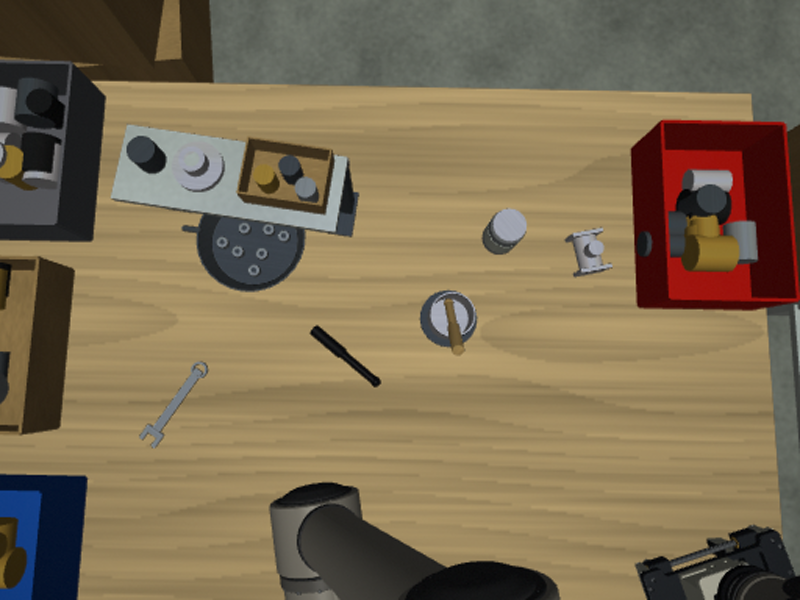

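The top view shows the tin at about (448,319) with the wooden stick's handle end near (458,350), the pan at about (250,250) and the deck yawed slightly. A black look-alike stick lies at (345,355). I'll enlarge both regions.

Run:
```python
from plant import bot
import cv2,numpy as np
im=bot.capture('top')[:,:,::-1]
a=cv2.resize(im[175:235,260:320],(390,390),interpolation=cv2.INTER_CUBIC) # 6.5x
b=cv2.resize(im[110:190,115:195],(400,400),interpolation=cv2.INTER_CUBIC) #5x
o=np.zeros((400,800,3),np.uint8);o[:390,:390]=a;o[:,400:]=b
cv2.imwrite('pics/crop1.png',o)
s=bot.capture('scene')[:,:,::-1]
cv2.imwrite('pics/crop2.png',cv2.resize(s[160:235,195:295],(800,600),interpolation=cv2.INTER_CUBIC))#8x
```

```text
(no output)
```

View pics/crop1.png

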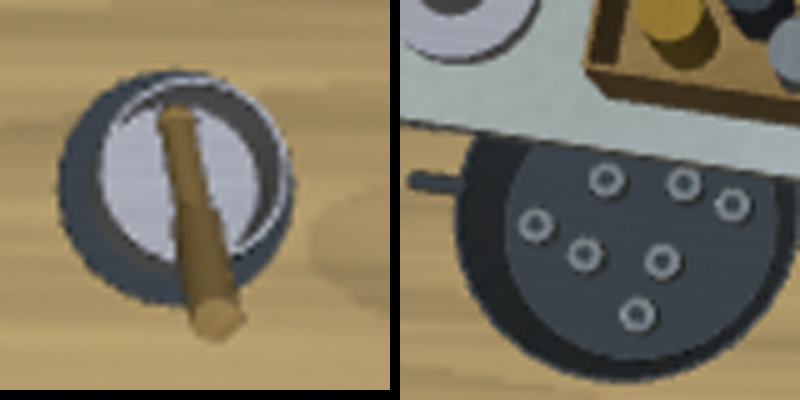

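View pics/crop2.png

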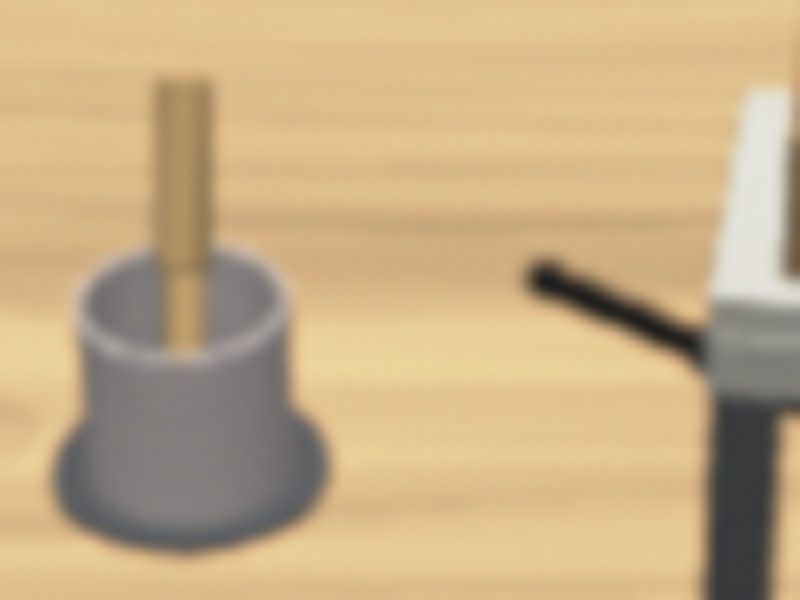

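Crop 1: tin foot spans x 57–293, y 68–305; stick tip at about (177,113) and handle end at about (217,320). Pan rim: left 455, right 797, bottom 381. Seven bushes are visible and the eighth is under the deck. In crop 2 the handle end is at (183,82). Now I'll compute positions.

```bash
cat > h.py <<'E'
from plant import bot
import numpy as np, cv2
from scipy.optimize import least_squares
from scipy.spatial.transform import Rotation as Ro
def proj(n,X,c=None):
    c=c or bot.camera_model(n);p=(np.array(c['R'])@np.array(X).T).T+np.array(c['t']);p=p@np.array(c['camera_matrix']).T
    return p[...,:2]/p[...,2:]
def back(n,uv,z,c=None):
    c=c or bot.camera_model(n);R=np.array(c['R']);C=-R.T@np.array(c['t'])
    d=R.T@np.linalg.inv(c['camera_matrix'])@np.array([*uv,1.]);return C+d*(z-C[2])/d[2]
E
python3 - <<'E'
from h import *
A=lambda x,y:(260+x/6.5-.4,175+y/6.5-.4)
B=lambda x,y:(115+(x-400)/5-.4,110+y/5-.4)
S=lambda x,y:(195+x/8-.4,160+y/8-.4)
th=np.linspace(0,2*np.pi,360)
def circ(n,c,r,z):return proj(n,np.c_[c[0]+r*np.cos(th),c[1]+r*np.sin(th),0*th+z])
def ext(q):return np.array([q[:,0].min(),q[:,0].max(),q[:,1].max(),q[:,1].min()])
m=np.array([A(57,0)[0],A(293,0)[0],A(0,305)[1],A(0,68)[1]])
f=least_squares(lambda c:ext(circ('top',c,55,3))-m,[450,-50]);print('tin',f.x,f.fun)
ms=np.array([S(55,0)[0],S(328,0)[0],S(0,550)[1]])
f=least_squares(lambda c:ext(circ('scene',c,55,2))[:3]-ms,[450,-50]);print('tin scene',f.x,f.fun)
m2=np.array([B(455,0)[0],B(797,0)[0],B(0,381)[1]])
f=least_squares(lambda c:ext(circ('top',c,104,42))[:3]-m2,[550,200]);pan=f.x;print('pan',pan,f.fun)
a=back('top',B(400,121),238);b=back('top',B(800,178),238);d=(b-a)[:2];print('deck edge',a,b,'yaw',np.arctan2(d[1],d[0])+np.pi/2)
h=back('top',B(412,182),36);print('handle',h, np.arctan2(*(h[:2]-pan)[::-1])-np.pi/2)
for z in(20,25):print('stick tip',z,back('top',A(177,115),z))
# triangulate handle end
f=least_squares(lambda X:np.r_[proj('top',X)-A(217,320),proj('scene',X)-S(183,84)],[420,-60,140]);print('hend',f.x,f.fun)
yaw=np.arctan2(d[1],d[0])+np.pi/2
for p in[(607,180),(684,184),(733,205),(536,225),(585,254),(662,261),(638,314)]:
    w=back('top',B(*p),23)[:2]-pan;c,s=np.cos(yaw),np.sin(yaw);print('bush',np.round([c*w[0]+s*w[1],-s*w[0]+c*w[1]]))
E
```

```text
tin [ 530.29184901 -182.07538424] [-0.12311529  0.12313899 -0.0241556   0.02313217]
tin scene [ 527.03053149 -181.71312293] [-0.62196979  0.62548053 -0.0686697 ]
pan [674.18343041 197.82564077] [-0.97271475  0.97426497 -0.02504021]
deck edge [668.98555585 264.60484631 238.        ] [644.21449655  67.77634249 238.        ] yaw -0.12519279059953847
handle [688.3628524  327.56579118  36.        ] -0.10885888231944452
stick tip 20 [ 561.09616299 -181.04091835   20.        ]
stick tip 25 [ 560.44634742 -180.50501747   25.        ]
hend [ 462.47202872 -184.99643066  135.45709035] [-0.09920433  0.00490623 -0.1157311  -0.01007806]
bush [19. 19.]
bush [ 23. -27.]
bush [ 14. -58.]
bush [-15.  57.]
bush [-28.  24.]
bush [-26. -22.]
bush [-60. -13.]
```

```bash
cat >> h.py <<'E'
def Rt(yaw,down):  # tool z forward at yaw, 'down' rad below horizontal, y to the right
    z=np.array([np.cos(yaw)*np.cos(down),np.sin(yaw)*np.cos(down),-np.sin(down)]);y=np.array([np.sin(yaw),-np.cos(yaw),0])
    return Ro.from_matrix(np.c_[np.cross(y,z),y,z])
def need(p,R):
    o=bot.get_obs();C=Ro.from_euler('xyz',o['tcp_rot']);print('t',round(o['time'],2),'tcp',np.round(o['tool_pos'],1),'q',np.round(o['joint_positions'],2),'w',np.round(o['grip_width'],1))
    print('shift',np.round(np.array(p)-o['tool_pos'],1),'rot',np.round((R*C.inv()).as_rotvec(),3))
E
python3 - <<'E'
from h import *
R=Rt(.04,np.pi/4);d=R.as_matrix()[:,2]
g=np.array([481,-184,112.])
print('grasp tcp',g+18.8*d)
need(g+18.8*d-70*d+[0,0,30],R)
E
```

```text
grasp tcp [ 494.28297402 -183.46839749   98.70639251]
t 0.2 tcp [ 163.6 -498.6  226.3] q [-1.4   0.34  1.52  0.    1.28 -0.15] w 91.9
shift [281.3 313.2 -48.1] rot [ 0.139 -0.775 -0.263]
```

Call:
{"method": "carry_out", "body": {
  "plan": [
    {"tx": 23.4,"ty": 26.1,"tz": 0,"rx": 0.0116,"ry": -0.0646,"rz": -0.0219},
    {"tx": 23.4,"ty": 26.1,"tz": 0,"rx": 0.0116,"ry": -0.0646,"rz": -0.0219},
    {"tx": 23.4,"ty": 26.1,"tz": 0,"rx": 0.0116,"ry": -0.0646,"rz": -0.0219},
    {"tx": 23.4,"ty": 26.1,"tz": 0,"rx": 0.0116,"ry": -0.0646,"rz": -0.0219},
    {"tx": 23.4,"ty": 26.1,"tz": 0,"rx": 0.0116,"ry": -0.0646,"rz": -0.0219},
    {"tx": 23.4,"ty": 26.1,"tz": 0,"rx": 0.0116,"ry": -0.0646,"rz": -0.0219},
    {"tx": 23.4,"ty": 26.1,"tz": 0,"rx": 0.0116,"ry": -0.0646,"rz": -0.0219},
    {"tx": 23.4,"ty": 26.1,"tz": 0,"rx": 0.0116,"ry": -0.0646,"rz": -0.0219},
    {"tx": 23.4,"ty": 26.1,"tz": 0,"rx": 0.0116,"ry": -0.0646,"rz": -0.0219},
    {"tx": 23.4,"ty": 26.1,"tz": 0,"rx": 0.0116,"ry": -0.0646,"rz": -0.0219},
    {"tx": 23.4,"ty": 26.1,"tz": 0,"rx": 0.0116,"ry": -0.0646,"rz": -0.0219},
    {"tx": 23.4,"ty": 26.1,"tz": 0,"rx": 0.0116,"ry": -0.0646,"rz": -0.0219}
  ]
}}

```text
time: 1.4
tool_pos: [444.8, -184.9, 226.9]
tcp_rot: [3.141, -0.787, 0.038]
contact_force: [0.5, -0.3, -0.7]
grip_width: 91.8
finger_force: 0.0
```

Run:
```python
from h import *
R=Rt(.04,np.pi/4);d=R.as_matrix()[:,2]
need([494.3,-183.5,98.7],R)
im=bot.capture('wrist')[:,:,::-1];c=bot.camera_model('wrist')
cv2.imwrite('pics/w1.png',cv2.resize(im,(768,576)))
hend=np.array([462.5,-185,135.5]);u=np.array([-.61,-.025,.79]);
for k in(0,75):print(k,proj('wrist',hend-k*u,c)*1.5)
```

```text
t 1.4 tcp [ 444.8 -184.9  226.9] q [-0.99  0.04  2.22  1.1   0.75 -0.25] w 91.8
shift [  49.5    1.4 -128.2] rot [0.    0.002 0.003]
0 [387.76701397 383.09295001]
75 [385.75709541 351.23803646]
```

View pics/w1.png

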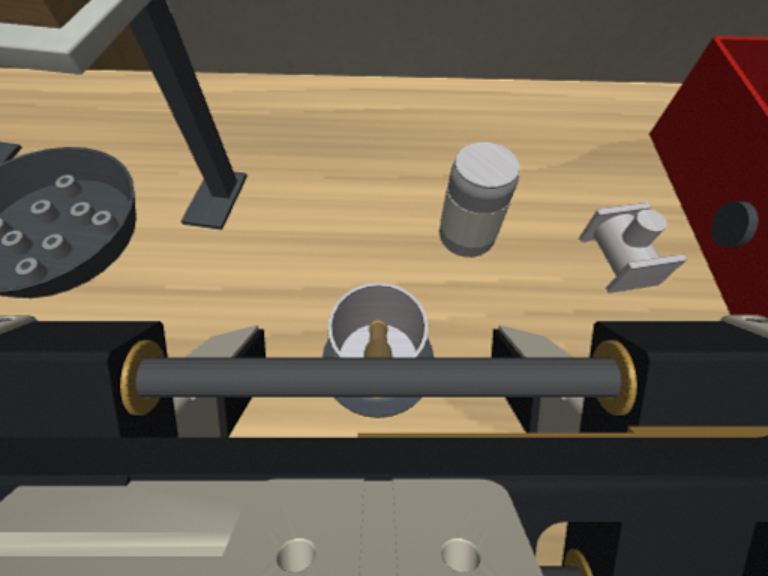

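Wrist view: stick at about (377,345), centred between the fingers (about 3 mm towards +y), with can and manifold clear. Descend and close.

Call:
{"method": "carry_out", "body": {
  "plan": [
    {"tx": 8.3,"ty": 0.6,"tz": -21.3},
    {"tx": 8.3,"ty": 0.6,"tz": -21.3},
    {"tx": 8.3,"ty": 0.6,"tz": -21.3},
    {"tx": 8.3,"ty": 0.6,"tz": -21.3},
    {"tx": 8.3,"ty": 0.6,"tz": -21.3},
    {"tx": 8,"ty": 0.5,"tz": -21.3},
    {}
  ]
}}

```text
invalid input at $.plan[0]: expected keys tx, ty, tz, rx, ry, rz
```

Call:
{"method": "carry_out", "body": {
  "plan": [
    {},
    {},
    {},
    {},
    {},
    {},
    {}
  ],
  "gripper": 1
}}

```text
invalid input at $.plan[0]: expected keys tx, ty, tz, rx, ry, rz
```

Run:
```python
from h import *
o=bot.get_obs();print(o['time'],o['tool_pos'],o['grip_width'],o['finger_force'],o['contact_force'],np.round(o['joint_positions'],2))
c=bot.camera_model('wrist');R=Ro.from_euler('xyz',o['tcp_rot'])
print('cam in tool',R.inv().apply(-np.array(c['R']).T@c['t']-o['tool_pos']))
im=bot.capture('scene')[:,:,::-1]
cv2.imwrite('pics/s2.png',cv2.resize(im[110:260,150:350],(800,600),interpolation=cv2.INTER_CUBIC))
```

```text
1.45 [ 445.14994303 -180.31901049  225.51401381] 91.8289174746665 0.0 [-1.91981464  4.48752569 -3.41074288] [-0.98  0.04  2.23  1.11  0.75 -0.25]
cam in tool [  65.82177664   -0.4019616  -157.83624878]
```

View pics/s2.png

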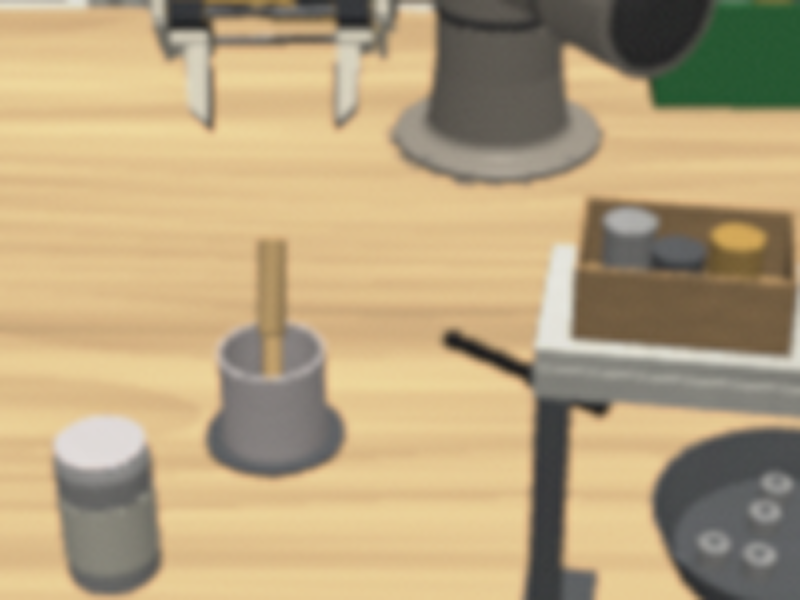

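The stick is still in place and the fingers are above it; every row must have all six keys. Retry.

Call:
{"method": "carry_out", "body": {
  "plan": [
    {"tx": 8.3,"ty": 0.6,"tz": -21.3,"rx": 0,"ry": 0,"rz": 0},
    {"tx": 8.3,"ty": 0.6,"tz": -21.3,"rx": 0,"ry": 0,"rz": 0},
    {"tx": 8.3,"ty": 0.6,"tz": -21.3,"rx": 0,"ry": 0,"rz": 0},
    {"tx": 8.3,"ty": 0.6,"tz": -21.3,"rx": 0,"ry": 0,"rz": 0},
    {"tx": 8.3,"ty": 0.6,"tz": -21.3,"rx": 0,"ry": 0,"rz": 0},
    {"tx": 8,"ty": 0.5,"tz": -21.3,"rx": 0,"ry": 0,"rz": 0},
    {"tx": 0,"ty": 0,"tz": 0,"rx": 0,"ry": 0,"rz": 0},
    {"tx": 0,"ty": 0,"tz": 0,"rx": 0,"ry": 0,"rz": 0}
  ]
}}

```text
time: 2.3
tool_pos: [493.9, -182.4, 99.0]
tcp_rot: [-3.141, -0.785, 0.039]
contact_force: [-0.1, -0.5, 1.0]
grip_width: 91.5
finger_force: 0.0
```

Call:
{"method": "carry_out", "body": {
  "plan": [
    {"tx": 0,"ty": 0,"tz": 0,"rx": 0,"ry": 0,"rz": 0},
    {"tx": 0,"ty": 0,"tz": 0,"rx": 0,"ry": 0,"rz": 0},
    {"tx": 0,"ty": 0,"tz": 0,"rx": 0,"ry": 0,"rz": 0},
    {"tx": 0,"ty": 0,"tz": 0,"rx": 0,"ry": 0,"rz": 0},
    {"tx": 0,"ty": 0,"tz": 0,"rx": 0,"ry": 0,"rz": 0},
    {"tx": 0,"ty": 0,"tz": 0,"rx": 0,"ry": 0,"rz": 0},
    {"tx": 0,"ty": 0,"tz": 0,"rx": 0,"ry": 0,"rz": 0},
    {"tx": 0,"ty": 0,"tz": 0,"rx": 0,"ry": 0,"rz": 0}
  ],
  "gripper": 1
}}

```text
time: 3.1
tool_pos: [493.9, -182.1, 98.9]
tcp_rot: [3.141, -0.785, 0.04]
contact_force: [0.3, 0.5, 0.1]
grip_width: 32.6
finger_force: 0.0
```

Call:
{"method": "carry_out", "body": {
  "plan": [
    {"tx": 0,"ty": 0,"tz": 0,"rx": 0,"ry": 0,"rz": 0},
    {"tx": 0,"ty": 0,"tz": 0,"rx": 0,"ry": 0,"rz": 0},
    {"tx": 0,"ty": 0,"tz": 0,"rx": 0,"ry": 0,"rz": 0},
    {"tx": 0,"ty": 0,"tz": 0,"rx": 0,"ry": 0,"rz": 0}
  ]
}}

```text
time: 3.5
tool_pos: [493.9, -182.2, 98.9]
tcp_rot: [3.141, -0.785, 0.04]
contact_force: [0.2, 0.3, 0.1]
grip_width: 21.6
finger_force: 30.0
```

Call:
{"method": "carry_out", "body": {
  "plan": [
    {"tx": -5,"ty": 0,"tz": 9,"rx": 0,"ry": 0,"rz": 0},
    {"tx": -8,"ty": 0,"tz": 14,"rx": 0,"ry": 0,"rz": 0},
    {"tx": -10,"ty": 0,"tz": 18,"rx": 0,"ry": 0,"rz": 0},
    {"tx": -10,"ty": 0,"tz": 20,"rx": 0,"ry": 0,"rz": 0},
    {"tx": -10,"ty": 0,"tz": 20,"rx": 0,"ry": 0,"rz": 0},
    {"tx": -7,"ty": 0,"tz": 20,"rx": 0,"ry": 0,"rz": 0},
    {"tx": 0,"ty": 0,"tz": 9,"rx": 0,"ry": 0,"rz": 0},
    {"tx": 0,"ty": 0,"tz": 0,"rx": 0,"ry": 0,"rz": 0},
    {"tx": 0,"ty": 0,"tz": 0,"rx": 0,"ry": 0,"rz": 0}
  ]
}}

```text
time: 4.4
tool_pos: [443.8, -182.0, 208.7]
tcp_rot: [3.141, -0.785, 0.04]
contact_force: [-0.2, 1.1, -1.7]
grip_width: 21.5
finger_force: 30.0
```

Run:
```python
from h import *
o=bot.get_obs();print(o['time'],np.round(o['tool_pos'],1),o['grip_width'],o['contact_force'],np.round(o['joint_positions'],2))
R=Rt(.04,np.pi/4);d=R.as_matrix()[:,2];g=o['tool_pos']-18.8*d
u=np.array([-.61,-.025,.79]);tip=g-135*u;print('pred tip',tip,proj('top',tip),proj('scene',tip))
s=bot.capture('scene')[:,:,::-1];t=bot.capture('top')[:,:,::-1]
a=cv2.resize(s[120:220,185:251],(396,600),interpolation=cv2.INTER_CUBIC)
b=cv2.resize(t[160:260,265:331],(396,600),interpolation=cv2.INTER_CUBIC)
cv2.imwrite('pics/st3.png',np.hstack([a,b]))
```

```text
4.4 [ 443.8 -182.   208.7] 21.458107396314833 [-0.15134726  1.14223981 -1.74930137] [-0.98  0.07  2.26  1.16  0.72 -0.34]
pred tip [ 512.81908115 -179.19380225  115.31786453] [289.86324996 205.4862151 ] [218.03545978 184.22435608]
```

View pics/st3.png

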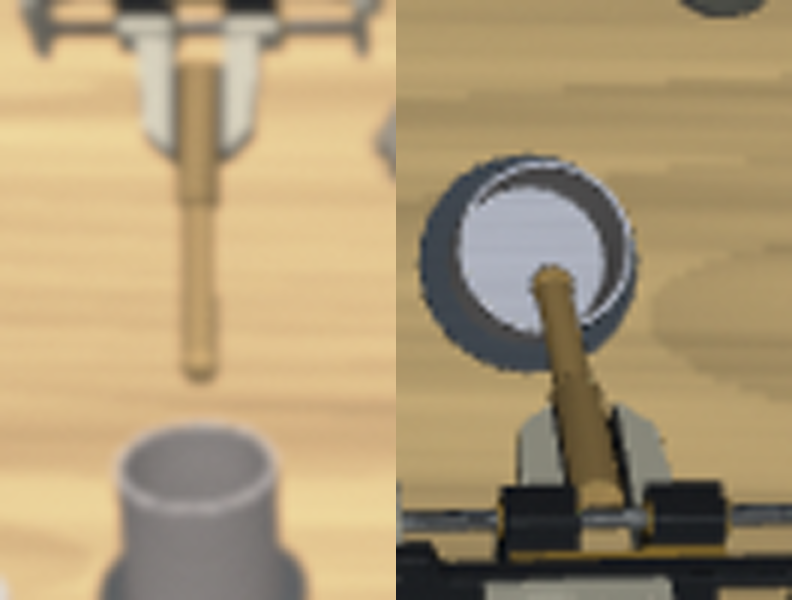

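The grasp is good: tip at scene (218,183) and top (290.5,205) matches the prediction, so tip − TCP ≈ (69, 3, −93). Go over the pan's near side.

Call:
{"method": "carry_out", "body": {
  "plan": [
    {"tx": 4,"ty": 16,"tz": 0,"rx": 0,"ry": 0,"rz": 0},
    {"tx": 10,"ty": 34,"tz": 0,"rx": 0,"ry": 0,"rz": 0},
    {"tx": 11,"ty": 36,"tz": 0,"rx": 0,"ry": 0,"rz": 0},
    {"tx": 11,"ty": 36,"tz": 0,"rx": 0,"ry": 0,"rz": 0},
    {"tx": 11,"ty": 36,"tz": 0,"rx": 0,"ry": 0,"rz": 0},
    {"tx": 11,"ty": 36,"tz": 0,"rx": 0,"ry": 0,"rz": 0},
    {"tx": 11,"ty": 36,"tz": 0,"rx": 0,"ry": 0,"rz": 0},
    {"tx": 11,"ty": 36,"tz": 0,"rx": 0,"ry": 0,"rz": 0},
    {"tx": 11,"ty": 36,"tz": 0,"rx": 0,"ry": 0,"rz": 0},
    {"tx": 11,"ty": 36,"tz": 0,"rx": 0,"ry": 0,"rz": 0},
    {"tx": 10,"ty": 34,"tz": 0,"rx": 0,"ry": 0,"rz": 0},
    {"tx": 6,"ty": 18,"tz": 0,"rx": 0,"ry": 0,"rz": 0}
  ]
}}

```text
time: 5.7
tool_pos: [540.0, 126.9, 248.5]
tcp_rot: [-3.063, -0.731, 0.046]
contact_force: [-1.0, 0.1, -0.6]
grip_width: 21.3
finger_force: 30.0
```

Call:
{"method": "carry_out", "body": {
  "plan": [
    {"tx": 0,"ty": 0,"tz": -10,"rx": 0,"ry": 0,"rz": 0},
    {"tx": 0,"ty": 0,"tz": -20,"rx": 0,"ry": 0,"rz": 0},
    {"tx": 0,"ty": 0,"tz": -20,"rx": 0,"ry": 0,"rz": 0},
    {"tx": 0,"ty": 0,"tz": -10,"rx": 0,"ry": 0,"rz": 0},
    {"tx": 0,"ty": 0,"tz": 0,"rx": 0,"ry": 0,"rz": 0},
    {"tx": 0,"ty": 0,"tz": 0,"rx": 0,"ry": 0,"rz": 0}
  ]
}}

```text
time: 6.3
tool_pos: [542.4, 116.7, 218.5]
tcp_rot: [-3.049, -0.687, 0.049]
contact_force: [0.7, -0.3, -1.2]
grip_width: 21.7
finger_force: 30.0
```

Run:
```python
from h import *
o=bot.get_obs();print(o['time'],np.round(o['tool_pos'],1),np.round(o['tcp_rot'],3),o['contact_force'],np.round(o['joint_positions'],2))
tip=o['tool_pos']+[69,2.8,-93.4]
t=bot.capture('top')[:,:,::-1].copy();s=bot.capture('scene')[:,:,::-1].copy()
print('tip top',(proj('top',tip)-[100,90])*5,'scene',(proj('scene',tip)-[300,190])*5+[400,0])
a=cv2.resize(t[90:200,100:180],(400,550),interpolation=cv2.INTER_CUBIC)
b=cv2.resize(s[190:300,300:380],(400,550),interpolation=cv2.INTER_CUBIC)
cv2.imwrite('pics/p4.png',np.hstack([a,b]))
```

```text
6.3 [542.4 116.7 218.5] [-3.049 -0.687  0.049] [ 0.73602702 -0.28217564 -1.22326806] [0.   0.13 2.07 0.45 0.28 1.1 ]
tip top [403.14029931 384.73745477] scene [506.59562514  53.1171007 ]
```

View pics/p4.png

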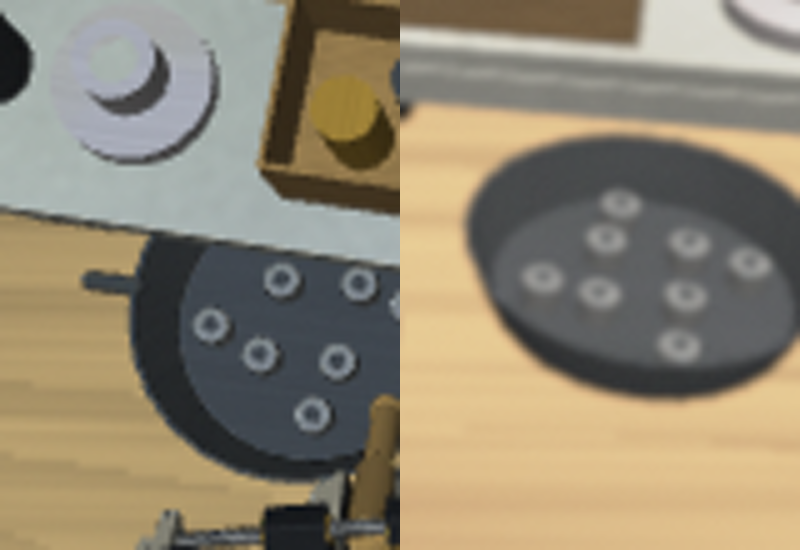

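The arm ran into joint 5's lower limit (0.28), so the commanded 45° pitch is not reachable here. The pan is untouched and the tip is off to its right. I'll fit a small kinematic model to choose a feasible tool yaw and pitch.

```bash
cat > kin.py <<'E'
import numpy as np
from scipy.optimize import least_squares
from scipy.spatial.transform import Rotation as Ro
E=lambda a,v:Ro.from_euler(a,v)
def fk(q,P):
    # P: signs s4,s6 fixed; l: shoulder x, lateral, h, l2, elbow x-offset, l3, l6 ; k6 offset
    s4,s6,k6,ax,lat,h,l2,e,l3,l6=P
    A=E('z',q[0]);B=A*E('y',q[1]);C=A*E('y',q[1]+q[2]);D=C*E('z',s4*q[3])*E('y',q[4])*E('z',s6*q[5]+k6)
    p=A.apply([ax,lat,h])+B.apply([0,0,l2])+C.apply([e,0,l3])+D.apply([0,0,l6])
    return p,D
D=[([-1.4,.342,1.524,0,1.275,-.146],[163.574,-498.887,226.741],[np.pi,0,.317]),
([-.99,.04,2.22,1.1,.75,-.25],[444.8,-184.9,226.9],[3.141,-.787,.038]),
([-.98,.07,2.26,1.16,.72,-.34],[443.8,-182,208.7],[3.141,-.785,.04]),
([0,.13,2.07,.45,.28,1.1],[542.4,116.7,218.5],[-3.049,-.687,.049])]
def fit():
    best=None
    for s4 in(1,-1):
        for s6 in(1,-1):
            for k in(0,np.pi/2,np.pi,-np.pi/2):
                def f(v):
                    P=[s4,s6,k,*v];r=[]
                    for q,p,w in D:
                        pp,R=fk(q,P);r+=[*((pp-p)/10),*((R*E('xyz',w).inv()).as_rotvec()*20)]
                    return np.r_[r,(np.array(v)-[0,0,300,400,0,400,250])*.0005]
                s=least_squares(f,[0,70,300,400,0,400,250])
                if best is None or s.cost<best[0].cost:best=(s,[s4,s6,k,*s.x])
    return best
lo=np.array([-2.53,-.77,.04,-1,.28,-3.11]);hi=np.array([2.53,2.02,2.7,4.14,2.66,3.11])
def ik(p,R,P,q0):
    f=lambda q:np.r_[(fk(q,P)[0]-p)/100,(fk(q,P)[1]*R.inv()).as_rotvec()]
    s=least_squares(f,np.clip(q0,lo+.01,hi-.01));return s.x,np.abs(s.fun).max()
if __name__=='__main__':
    s,P=fit();print(s.cost,np.round(P,1));print(np.round(s.fun.reshape(-1)[:24],2))
    from h import Rt
    pan=np.array([674,198]);a=-.12
    # tip offsets in original tool frame
    R0=Rt(.04,np.pi/4);off=R0.inv().apply([69,2.8,-93.4])
    for yaw in(.04,.2,.35,.5,-.3):
        for dn in(.785,.87,.95):
            R=Rt(yaw,dn);o=[]
            for x,y in((-44,8),(0,45),(45,0),(0,-45),(-44,0)):
                w=pan+[x*np.cos(a)-y*np.sin(a),x*np.sin(a)+y*np.cos(a)]
                q,e=ik(np.r_[w,9]-R.apply(off),R,P,[0,.3,2,.6,.5,1.1])
                o.append((q,e))
            Q=np.array([x[0] for x in o])
            print(yaw,dn,'q5',np.round(Q[:,4],2),'q4',np.round(Q[:,3],1),'q6',np.round(Q[:,5],1),'q3',np.round(Q[:,2],2),'err',round(max(x[1] for x in o),3))
E
python3 kin.py
```

```text
0.15385379393813264 [  1.    1.    1.6  -7.2  78.4 151.2 544.1  19.2 364.8 313.2]
[ 0.18  0.09 -0.07 -0.01 -0.   -0.   -0.12 -0.14  0.06  0.04 -0.06 -0.06
 -0.07  0.2  -0.17  0.02  0.03  0.17  0.21 -0.07  0.18 -0.02 -0.1  -0.07]
0.04 0.785 q5 [-0.3  -0.26 -0.19 -0.25 -0.3 ] q4 [0.7 1.  0.8 0.4 0.7] q6 [1.1 0.8 0.9 1.3 1.1] q3 [2.18 2.03 2.   2.16 2.19] err 0.0
0.04 0.87 q5 [-0.18 -0.2  -0.13 -0.08 -0.17] q4 [1.4 1.8 2.  1.1 1.3] q6 [ 0.4  0.  -0.3  0.6  0.5] q3 [2.09 1.94 1.9  2.06 2.1 ] err 0.0
0.04 0.95 q5 [0.19 0.26 0.24 0.15 0.18] q4 [-0.9 -0.7 -0.4 -0.4 -0.9] q6 [2.6 2.5 2.1 2.1 2.6] q3 [2.   1.85 1.81 1.97 2.01] err 0.0
0.2 0.785 q5 [-0.27 -0.19 -0.17 -0.26 -0.28] q4 [ 0.   0.2 -0.3 -0.4 -0. ] q6 [1.6 1.4 1.8 1.9 1.6] q3 [2.22 2.07 2.03 2.18 2.23] err 0.0
0.2 0.87 q5 [-0.07 -0.03  0.05  0.1  -0.08] q4 [ 0.1  1.6  1.   2.  -0.1] q6 [ 1.5 -0.   0.5 -0.6  1.7] q3 [2.12 1.98 1.93 2.08 2.13] err 0.0
0.2 0.95 q5 [0.1  0.17 0.2  0.15 0.09] q4 [-0.  -0.2  0.2  0.6  0.1] q6 [1.6 1.8 1.3 0.9 1.5] q3 [2.03 1.88 1.83 1.99 2.04] err 0.0
0.35 0.785 q5 [-0.32 -0.23  0.26  0.35  0.33] q4 [-0.6
[... 447 characters left out ...]
3 [2.21 2.07 1.99 2.13 2.22] err 0.0
0.5 0.87 q5 [0.3  0.27 0.35 0.39 0.32] q4 [1.6 1.4 1.3 1.4 1.6] q6 [-0.4 -0.2 -0.1 -0.3 -0.4] q3 [2.12 1.98 1.9  2.04 2.12] err 0.0
0.5 0.95 q5 [0.3  0.31 0.39 0.39 0.31] q4 [1.  0.8 0.8 1.  1.1] q6 [0.2 0.4 0.4 0.1 0.1] q3 [2.02 1.88 1.81 1.95 2.03] err 0.0
-0.3 0.785 q5 [-0.55 -0.57 -0.49 -0.46 -0.54] q4 [1.6 1.8 1.7 1.5 1.6] q6 [0.6 0.4 0.4 0.6 0.6] q3 [2.   1.85 1.84 2.01 2.02] err 0.0
-0.3 0.87 q5 [-0.51 -0.55 -0.47 -0.41 -0.49] q4 [1.9 2.  2.1 1.9 1.9] q6 [0.3 0.1 0.  0.2 0.3] q3 [1.94 1.78 1.77 1.94 1.95] err 0.0
-0.3 0.95 q5 [-0.51 -0.57 -0.51 -0.43 -0.49] q4 [2.2 2.3 2.3 2.2 2.2] q6 [-0.  -0.2 -0.3 -0.2 -0. ] q3 [1.87 1.71 1.69 1.86 1.89] err 0.0
```

```bash
cat > opt.py <<'E'
from kin import *
from h import Rt
import json
s,P=fit();json.dump([float(x) for x in P],open('P.json','w'))
pan=np.array([674,198]);a=-.12
R0=Rt(.04,np.pi/4);off=R0.inv().apply([69,2.8,-93.4]);us=R0.inv().apply([-.61,-.025,.79])
pts=[(-44,8),(0,40),(36,0),(0,-40),(-42,0)]
def norm(q):
    q=q.copy()
    if q[4]<0:q[4]*=-1;q[3]+=np.pi;q[5]+=np.pi
    for j,l,h in((3,-1,4.14),(5,-3.11,3.11)):
        c=(l+h)/2;q[j]=c+(q[j]-c+np.pi)%(2*np.pi)-np.pi
    return q
bx=np.array([[x,y,z] for x in(-37.5,0,37.5) for y in(-95,-48,0,48,95) for z in np.linspace(-66,-170,14)]+[[70,y,-z-18.8] for y in(-20,20) for z in(120,150,175)]+[[x,y,-z] for x in(-45,45) for y in(-45,45) for z in np.linspace(170,320,12)])
def ev(yaw,dn,roll):
    R=Rt(yaw,dn)*E('z',roll);m=9;cl=1e3;Q=[]
    for x,y in pts:
        w=pan+[x*np.cos(a)-y*np.sin(a),x*np.sin(a)+y*np.cos(a)];t=np.r_[w,9]-R.apply(off)
        q,e=ik(t,R,P,[0,.3,2,2,.5,-.7]);q=norm(q);Q.append(q)
        if e>.01:return None
        m=min(m,(np.minimum(q-lo,hi-q)*[1,1,1,.5,1,.5]).min())
        B=R.apply(bx)+t-np.r_[pan,0];px=B[:,0]*np.cos(a)+B[:,1]*np.sin(a)
        cl=min(cl,np.hypot(np.maximum(-10-px,0),np.maximum(202-B[:,2],0)).min())
    return m,cl,np.degrees(np.arccos(R.apply(us)[2])),np.array(Q)
if __name__=='__main__':
    out=[]
    for yaw in(.2,.35,.5,.65,.8):
        for dn in(.5,.6,.7,.8,.9):
            for roll in(-.6,-.3,0,.3,.6):
                r=ev(yaw,dn,roll)
                if r and r[0]>.05:out.append((round(r[0],2),round(r[1]),round(r[2]),yaw,dn,roll))
    out.sort(key=lambda o:-min(o[1],300*o[0],75-o[2]));print(*out[:14],sep='\n')
E
time python3 opt.py
```

```text
(np.float64(0.15), 52, 43, 0.35, 0.7, 0.3)
(np.float64(0.21), 34, 43, 0.5, 0.7, 0.3)
(np.float64(0.11), 40, 44, 0.2, 0.7, 0.6)
(np.float64(0.16), 42, 44, 0.35, 0.7, 0.6)
(np.float64(0.22), 40, 44, 0.5, 0.7, 0.6)
(np.float64(0.1), 60, 43, 0.2, 0.7, 0.3)
(np.float64(0.28), 58, 48, 0.2, 0.6, 0)
(np.float64(0.09), 40, 43, 0.2, 0.7, 0)
(np.float64(0.27), 46, 48, 0.35, 0.6, 0)
(np.float64(0.14), 27, 43, 0.35, 0.7, 0)
(np.float64(0.3), 32, 48, 0.5, 0.6, 0)
(np.float64(0.28), 38, 49, 0.2, 0.6, -0.3)
(np.float64(0.27), 78, 49, 0.2, 0.6, 0.3)
(np.float64(0.26), 27, 49, 0.35, 0.6, -0.3)
real	0m8.122s
user	0m8.450s
sys	0m0.106s
```

```bash
cat > path.py <<'E'
from opt import *
from plant import bot
from scipy.spatial.transform import Slerp
def rot(y,d,r):return Rt(y,d)*E('z',r)
def tcp(x,y,z,R):
    w=pan+[x*np.cos(a)-y*np.sin(a),x*np.sin(a)+y*np.cos(a)];return np.r_[w,z]-R.apply(off)
def clear(t,R):
    B=R.apply(bx)+t-np.r_[pan,0];px=B[:,0]*np.cos(a)+B[:,1]*np.sin(a)
    return np.hypot(np.maximum(-10-px,0),np.maximum(202-B[:,2],0)).min()
def cur():
    o=bot.get_obs();return np.array(o['tool_pos']),E('xyz',o['tcp_rot']),np.array(o['joint_positions'])
def legs(wps):
    p,R,q=cur()
    for (t,R2,n) in wps:
        rv=(R2*R.inv()).as_rotvec();dp=(t-p);mq=9;cl=999;mx=0
        for k in range(1,n+1):
            qq,e=ik(p+dp*k/n,Ro.from_rotvec(rv*k/n)*R,P,q);mx=max(mx,(abs(qq-q)/[2.57,2.57,3.14,3.14,3.14,3.14]*10).max());q=qq
            mq=min(mq,np.minimum(q-lo,hi-q).min());cl=min(cl,clear(p+dp*k/n,Ro.from_rotvec(rv*k/n)*R))
        print(n,'rows: per row',np.round(dp/n,1),np.round(rv/n,4),'margin',round(mq,2),'speed',round(mx,2),'clear',round(cl),'q',np.round(q,2),'err',round(e,3))
        p,R=t,R2
E
python3 - <<'E'
from path import *
for y1,d1 in((.6,.8),(.8,.8),(.9,.9)):
    R1=rot(y1,d1,0);R2=rot(.35,.68,.3)
    print(y1,d1);legs([(tcp(-60,-20,110,R1),R1,10),(tcp(-44,8,70,R2),R2,8),(tcp(-44,8,9,R2),R2,8)])
E
```

```text
0.6 0.8
10 rows: per row [ 1.4  3.  -1.5] [-0.0039 -0.0101  0.0488] margin 0.01 speed 0.64 clear 53 q [-0.15  0.21  2.08  1.16  0.54 -0.12] err 0.0
8 rows: per row [ 0.3  4.  -6.2] [ 0.0317 -0.0006 -0.0564] margin 0.09 speed 0.64 clear 57 q [ 0.05  0.3   2.27  2.48  0.38 -0.83] err 0.0
8 rows: per row [ 0.   0.  -7.6] [0. 0. 0.] margin 0.12 speed 0.14 clear 98 q [ 0.05  0.45  2.35  2.7   0.57 -1.09] err 0.0
0.8 0.8
10 rows: per row [ 2.2  2.  -1.5] [-0.0029 -0.0105  0.0688] margin 0.03 speed 0.89 clear 27 q [-0.24  0.27  1.99  1.07  0.75 -0.24] err 0.0
8 rows: per row [-0.8  5.3 -6.2] [ 0.0319  0.0026 -0.0812] margin 0.1 speed 0.84 clear 34 q [ 0.05  0.3   2.27  2.48  0.38 -0.83] err 0.0
8 rows: per row [ 0.   0.  -7.6] [0. 0. 0.] margin 0.12 speed 0.14 clear 98 q [ 0.05  0.45  2.35  2.7   0.57 -1.09] err 0.0
0.9 0.9
10 rows: per row [ 3.3  2.3 -0.9] [-0.0074 -0.0018  0.0792] margin 0.05 speed 0.83 clear 5 q [-0.2   0.3   1.85  0.83  0.85 -0.06] err 0.0
8 rows: per row [-2.2  4.9 -7. ] [ 0.0383 -0.0068 -0.0949] margin 0.1 speed 1.09 clear 14 q [ 0.05  0.3   2.27  2.48  0.38 -0.83] err 0.0
8 rows: per row [ 0.   0.  -7.6] [0. 0. 0.] margin 0.12 speed 0.14 clear 98 q [ 0.05  0.45  2.35  2.7   0.57 -1.09] err 0.0
```

Call:
{"method": "carry_out", "body": {
  "plan": [
    {"tx": 1.2,"ty": 2.5,"tz": -1.2,"rx": -0.0033,"ry": -0.0084,"rz": 0.0407},
    {"tx": 1.2,"ty": 2.5,"tz": -1.2,"rx": -0.0033,"ry": -0.0084,"rz": 0.0407},
    {"tx": 1.2,"ty": 2.5,"tz": -1.2,"rx": -0.0033,"ry": -0.0084,"rz": 0.0407},
    {"tx": 1.2,"ty": 2.5,"tz": -1.2,"rx": -0.0033,"ry": -0.0084,"rz": 0.0407},
    {"tx": 1.2,"ty": 2.5,"tz": -1.2,"rx": -0.0033,"ry": -0.0084,"rz": 0.0407},
    {"tx": 1.2,"ty": 2.5,"tz": -1.2,"rx": -0.0033,"ry": -0.0084,"rz": 0.0407},
    {"tx": 1.2,"ty": 2.5,"tz": -1.2,"rx": -0.0033,"ry": -0.0084,"rz": 0.0407},
    {"tx": 1.2,"ty": 2.5,"tz": -1.2,"rx": -0.0033,"ry": -0.0084,"rz": 0.0407},
    {"tx": 1.2,"ty": 2.5,"tz": -1.2,"rx": -0.0033,"ry": -0.0084,"rz": 0.0407},
    {"tx": 1.2,"ty": 2.5,"tz": -1.2,"rx": -0.0033,"ry": -0.0084,"rz": 0.0407},
    {"tx": 1.2,"ty": 2.5,"tz": -1.2,"rx": -0.0033,"ry": -0.0084,"rz": 0.0407},
    {"tx": 1.2,"ty": 2.5,"tz": -1.2,"rx": -0.0033,"ry": -0.0084,"rz": 0.0407}
  ]
}}

```text
time: 7.6
tool_pos: [557.3, 147.3, 205.3]
tcp_rot: [3.139, -0.772, 0.604]
contact_force: [-0.1, -0.6, -0.4]
grip_width: 21.5
finger_force: 30.0
```

Run:
```python
from path import *
p,R,q=cur();print(p,np.round(q,2),np.round(R.as_euler('xyz'),3))
R2=rot(.35,.68,.3)
legs([(tcp(-44,8,70,R2),R2,12),(tcp(-44,8,9,R2),R2,8)])
```

```text
[557.28320405 147.28867449 205.28873876] [-0.15  0.22  2.06  1.16  0.54 -0.12] [ 3.139 -0.772  0.604]
12 rows: per row [ 0.1  2.7 -4.2] [ 0.0212 -0.0002 -0.0378] margin 0.09 speed 0.43 clear 55 q [ 0.05  0.3   2.27  2.48  0.38 -0.83] err 0.0
8 rows: per row [ 0.   0.  -7.6] [0. 0. 0.] margin 0.12 speed 0.14 clear 98 q [ 0.05  0.45  2.35  2.7   0.57 -1.09] err 0.0
```

Call:
{"method": "carry_out", "body": {
  "plan": [
    {"tx": 0.1,"ty": 2.7,"tz": -4.2,"rx": 0.0212,"ry": -0.0002,"rz": -0.0378},
    {"tx": 0.1,"ty": 2.7,"tz": -4.2,"rx": 0.0212,"ry": -0.0002,"rz": -0.0378},
    {"tx": 0.1,"ty": 2.7,"tz": -4.2,"rx": 0.0212,"ry": -0.0002,"rz": -0.0378},
    {"tx": 0.1,"ty": 2.7,"tz": -4.2,"rx": 0.0212,"ry": -0.0002,"rz": -0.0378},
    {"tx": 0.1,"ty": 2.7,"tz": -4.2,"rx": 0.0212,"ry": -0.0002,"rz": -0.0378},
    {"tx": 0.1,"ty": 2.7,"tz": -4.2,"rx": 0.0212,"ry": -0.0002,"rz": -0.0378},
    {"tx": 0.1,"ty": 2.7,"tz": -4.2,"rx": 0.0212,"ry": -0.0002,"rz": -0.0378},
    {"tx": 0.1,"ty": 2.7,"tz": -4.2,"rx": 0.0212,"ry": -0.0002,"rz": -0.0378},
    {"tx": 0.1,"ty": 2.7,"tz": -4.2,"rx": 0.0212,"ry": -0.0002,"rz": -0.0378},
    {"tx": 0.1,"ty": 2.7,"tz": -4.2,"rx": 0.0212,"ry": -0.0002,"rz": -0.0378},
    {"tx": 0.1,"ty": 2.7,"tz": -4.2,"rx": 0.0212,"ry": -0.0002,"rz": -0.0378},
    {"tx": 0.1,"ty": 2.7,"tz": -4.2,"rx": 0.0212,"ry": -0.0002,"rz": -0.0378}
  ]
}}

```text
time: 8.8
tool_pos: [558.4, 179.5, 154.6]
tcp_rot: [-2.79, -0.835, -0.112]
contact_force: [0.3, -0.5, -1.7]
grip_width: 22.0
finger_force: 30.0
```

Run:
```python
from path import *
import h
p,R,q=cur();print(p,np.round(q,2))
R2=rot(.35,.68,.3)
legs([(tcp(-44,8,9,R2),R2,8)])
tip=p+R.apply(off);print('tip',tip)
t=bot.capture('top')[:,:,::-1].copy();s=bot.capture('scene')[:,:,::-1].copy()
print('tip top',(h.proj('top',tip)-[120,100])*5,'scene',(h.proj('scene',tip)-[310,150])*5+[400,0])
a_=h.cv2.resize(t[100:200,120:200],(400,500),interpolation=2);b=h.cv2.resize(s[150:250,310:390],(400,500),interpolation=2)
h.cv2.imwrite('pics/p5.png',np.hstack([a_,b]))
```

```text
[558.40604279 179.46924392 154.62175982] [ 0.06  0.34  2.24  2.49  0.38 -0.84]
8 rows: per row [ 0.1 -0.  -7.6] [-0.0001 -0.0002  0.0005] margin 0.12 speed 0.14 clear 98 q [ 0.05  0.45  2.35  2.7   0.57 -1.09] err 0.0
tip [630.81165451 211.19835721  69.51541011]
tip top [161.34121218 317.10024758] scene [614.96668141 355.44784457]
```

View pics/p5.png

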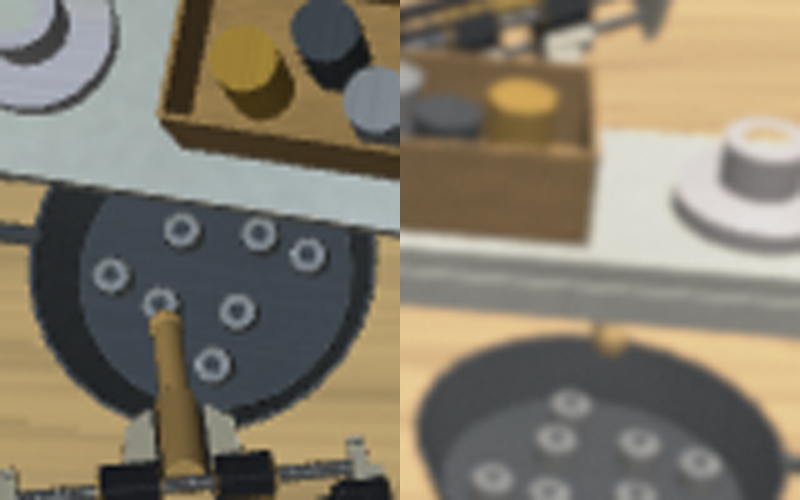

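The tip shows at about (165,316) top and (612,350) scene against the predicted (161,317)/(615,355), so it is accurate to about 2 mm. It is between the bushes; lower it.

Call:
{"method": "carry_out", "body": {
  "plan": [
    {"tx": 0,"ty": 0,"tz": -8,"rx": 0,"ry": 0,"rz": 0},
    {"tx": 0,"ty": 0,"tz": -10,"rx": 0,"ry": 0,"rz": 0},
    {"tx": 0,"ty": 0,"tz": -10,"rx": 0,"ry": 0,"rz": 0},
    {"tx": 0,"ty": 0,"tz": -10,"rx": 0,"ry": 0,"rz": 0},
    {"tx": 0,"ty": 0,"tz": -8,"rx": 0,"ry": 0,"rz": 0},
    {"tx": 0,"ty": 0,"tz": -6,"rx": 0,"ry": 0,"rz": 0},
    {"tx": 0,"ty": 0,"tz": -4,"rx": 0,"ry": 0,"rz": 0},
    {"tx": 0,"ty": 0,"tz": -3,"rx": 0,"ry": 0,"rz": 0},
    {"tx": 0,"ty": 0,"tz": 0,"rx": 0,"ry": 0,"rz": 0}
  ]
}}

```text
time: 9.8
tool_pos: [558.3, 179.6, 95.3]
tcp_rot: [-2.79, -0.835, -0.11]
contact_force: [0.8, 0.1, -0.6]
grip_width: 21.5
finger_force: 30.0
```

Run:
```python
from path import *
p,R,q=cur();print(p,bot.get_obs()['contact_force'],'tip',p+R.apply(off))
# circle polygon world deltas: near(180deg) clockwise from above: angle decreasing in pan frame
r=40;c=[np.array([-44,8.])]
for t in np.deg2rad(np.arange(180-30,180-721,-22.5)):c.append(np.array([r*np.cos(t)*(0.9 if np.cos(t)>0 else 1.05),r*np.sin(t)]))
c=np.array(c[:1]+c[1:17]);
W=np.c_[c[:,0]*np.cos(a)-c[:,1]*np.sin(a),c[:,0]*np.sin(a)+c[:,1]*np.cos(a)]
print(np.round(np.diff(W,axis=0),1).tolist());print(np.round(c).tolist())
R2=R
ts=[np.r_[w,p[2]+R.apply(off)[2]-0]for w in W]
legs([(tcp(*x,9.5,R2),R2,2) for x in c[4:17:4]])
```

```text
[558.33474388 179.59790177  95.32423692] [ 0.84135147  0.07754403 -0.59971647] tip [630.62207767 211.47014481  10.17083712]
[[9.0, 11.0], [12.1, 10.4], [15.4, 5.1], [15.6, -0.9], [12.6, -6.6], [9.3, -11.5], [4.5, -14.6], [-1.0, -15.6], [-6.3, -14.1], [-10.6, -10.5], [-13.3, -5.3], [-14.8, 0.8], [-14.8, 6.8], [-11.0, 11.7], [-5.5, 14.8], [0.8, 15.6]]
[[-44.0, 8.0], [-36.0, 20.0], [-26.0, 32.0], [-11.0, 39.0], [5.0, 40.0], [18.0, 35.0], [29.0, 24.0], [35.0, 10.0], [36.0, -5.0], [31.0, -20.0], [22.0, -32.0], [9.0, -39.0], [-5.0, -40.0], [-21.0, -35.0], [-33.0, -24.0], [-41.0, -10.0], [-42.0, 5.0]]
2 rows: per row [26.4 12.7 -0.3] [0. 0. 0.] margin 0.18 speed 0.24 clear 77 q [ 0.11  0.5   2.19  2.72  0.46 -1.04] err 0.0
2 rows: per row [ 12.7 -24.1   0. ] [0. 0. 0.] margin 0.19 speed 0.37 clear 56 q [-0.01  0.51  2.16  2.49  0.47 -0.91] err 0.0
2 rows: per row [-22.5 -14.6   0. ] [0. 0. 0.] margin 0.23 speed 0.21 clear 70 q [-0.1   0.47  2.29  2.46  0.56 -0.96] err 0.0
2 rows: per row [-15.3  24.4   0. ] [0. 0. 0.] margin 0.28 speed 0.37 clear 97 q [ 0.04  0.45  2.34  2.69  0.56 -1.07] err 0.0
```

Tip at z≈10 mm, no contact. Stir, turn 1.

Call:
{"method": "carry_out", "body": {
  "plan": [
    {"tx": 4.5,"ty": 5.5,"tz": 0,"rx": 0,"ry": 0,"rz": 0},
    {"tx": 4.5,"ty": 5.5,"tz": 0,"rx": 0,"ry": 0,"rz": 0},
    {"tx": 6,"ty": 5.2,"tz": 0,"rx": 0,"ry": 0,"rz": 0},
    {"tx": 6,"ty": 5.2,"tz": 0,"rx": 0,"ry": 0,"rz": 0},
    {"tx": 7.7,"ty": 2.5,"tz": 0,"rx": 0,"ry": 0,"rz": 0},
    {"tx": 7.7,"ty": 2.5,"tz": 0,"rx": 0,"ry": 0,"rz": 0},
    {"tx": 7.8,"ty": -0.4,"tz": 0,"rx": 0,"ry": 0,"rz": 0},
    {"tx": 7.8,"ty": -0.4,"tz": 0,"rx": 0,"ry": 0,"rz": 0},
    {"tx": 6.3,"ty": -3.3,"tz": 0,"rx": 0,"ry": 0,"rz": 0},
    {"tx": 6.3,"ty": -3.3,"tz": 0,"rx": 0,"ry": 0,"rz": 0},
    {"tx": 4.6,"ty": -5.8,"tz": 0,"rx": 0,"ry": 0,"rz": 0},
    {"tx": 4.6,"ty": -5.8,"tz": 0,"rx": 0,"ry": 0,"rz": 0}
  ]
}}

```text
time: 11.0
tool_pos: [632.6, 186.3, 95.5]
tcp_rot: [-2.79, -0.835, -0.11]
contact_force: [-0.1, 0.5, -0.1]
grip_width: 21.6
finger_force: 30.0
```

Call:
{"method": "carry_out", "body": {
  "plan": [
    {"tx": 2.3,"ty": -7.3,"tz": 0,"rx": 0,"ry": 0,"rz": 0},
    {"tx": 2.3,"ty": -7.3,"tz": 0,"rx": 0,"ry": 0,"rz": 0},
    {"tx": -0.5,"ty": -7.8,"tz": 0,"rx": 0,"ry": 0,"rz": 0},
    {"tx": -0.5,"ty": -7.8,"tz": 0,"rx": 0,"ry": 0,"rz": 0},
    {"tx": -3.2,"ty": -7,"tz": 0,"rx": 0,"ry": 0,"rz": 0},
    {"tx": -3.2,"ty": -7,"tz": 0,"rx": 0,"ry": 0,"rz": 0},
    {"tx": -5.3,"ty": -5.2,"tz": 0,"rx": 0,"ry": 0,"rz": 0},
    {"tx": -5.3,"ty": -5.2,"tz": 0,"rx": 0,"ry": 0,"rz": 0},
    {"tx": -6.7,"ty": -2.7,"tz": 0,"rx": 0,"ry": 0,"rz": 0},
    {"tx": -6.7,"ty": -2.7,"tz": 0,"rx": 0,"ry": 0,"rz": 0},
    {"tx": -7.4,"ty": 0.4,"tz": 0,"rx": 0,"ry": 0,"rz": 0},
    {"tx": -7.4,"ty": 0.4,"tz": 0,"rx": 0,"ry": 0,"rz": 0}
  ]
}}

```text
time: 12.2
tool_pos: [589.8, 127.7, 95.5]
tcp_rot: [-2.79, -0.835, -0.11]
contact_force: [-0.1, 0.1, -1.0]
grip_width: 21.4
finger_force: 30.0
```

Call:
{"method": "carry_out", "body": {
  "plan": [
    {"tx": -7.4,"ty": 3.4,"tz": 0,"rx": 0,"ry": 0,"rz": 0},
    {"tx": -7.4,"ty": 3.4,"tz": 0,"rx": 0,"ry": 0,"rz": 0},
    {"tx": -5.5,"ty": 5.8,"tz": 0,"rx": 0,"ry": 0,"rz": 0},
    {"tx": -5.5,"ty": 5.8,"tz": 0,"rx": 0,"ry": 0,"rz": 0},
    {"tx": -2.8,"ty": 7.4,"tz": 0,"rx": 0,"ry": 0,"rz": 0},
    {"tx": -2.8,"ty": 7.4,"tz": 0,"rx": 0,"ry": 0,"rz": 0},
    {"tx": 0.4,"ty": 7.8,"tz": 0,"rx": 0,"ry": 0,"rz": 0},
    {"tx": 0.4,"ty": 7.8,"tz": 0,"rx": 0,"ry": 0,"rz": 0}
  ]
}}

```text
time: 13.0
tool_pos: [559.5, 177.3, 95.6]
tcp_rot: [-2.79, -0.835, -0.11]
contact_force: [-0.3, 0.3, -0.7]
grip_width: 21.5
finger_force: 30.0
```

Run:
```python
from path import *
import h
p,R,q=cur();tip=p+R.apply(off);w=tip[:2]-pan
print(p,np.round(q,2),bot.get_obs()['grip_width'],'tip',tip,'pan',w[0]*np.cos(a)+w[1]*np.sin(a),-w[0]*np.sin(a)+w[1]*np.cos(a))
t=bot.capture('top')[:,:,::-1].copy();s=bot.capture('scene')[:,:,::-1].copy()
print('tip top',(h.proj('top',tip)-[120,100])*5,'scene',(h.proj('scene',tip)-[310,200])*5+[400,0])
a_=h.cv2.resize(t[100:200,120:200],(400,500),interpolation=2);b=h.cv2.resize(s[200:300,310:390],(400,500),interpolation=2)
h.cv2.imwrite('pics/p6.png',np.hstack([a_,b]))
```

```text
[559.50246993 177.26083683  95.61766157] [ 0.05  0.5   2.28  2.69  0.55 -1.07] 21.48748389042151 tip [631.81820692 209.14563849  10.49308458] pan -43.21271743262525 6.015810587198748
tip top [188.46921015 335.22922723] scene [599.49199681 188.57378801]
```

View pics/p6.png

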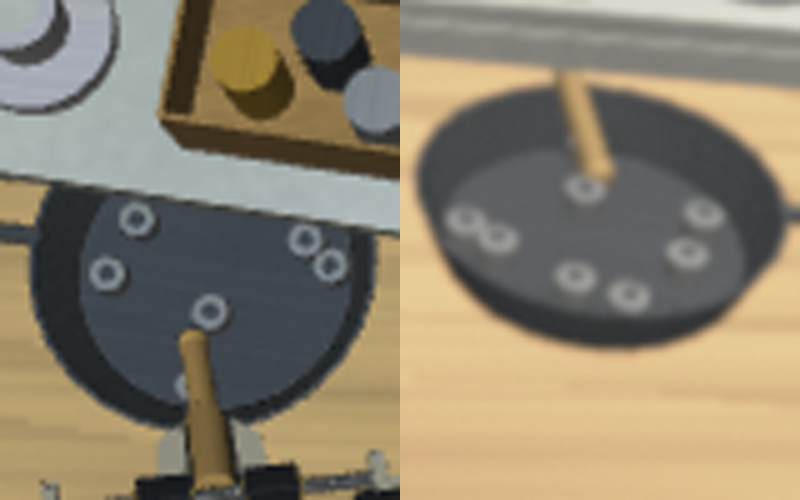

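Turn 1 worked: bushes shifted and all eight are in the pan. The tip in the scene view, about (602,180) against a predicted (599,188), suggests it sits a few mm higher than estimated. I'll feel for the floor before turn 2.

Call:
{"method": "carry_out", "body": {
  "plan": [
    {"tx": 0,"ty": 0,"tz": -1,"rx": 0,"ry": 0,"rz": 0},
    {"tx": 0,"ty": 0,"tz": -1,"rx": 0,"ry": 0,"rz": 0},
    {"tx": 0,"ty": 0,"tz": -1,"rx": 0,"ry": 0,"rz": 0},
    {"tx": 0,"ty": 0,"tz": 0,"rx": 0,"ry": 0,"rz": 0}
  ]
}}

```text
time: 13.5
tool_pos: [560.2, 176.2, 92.6]
tcp_rot: [-2.79, -0.835, -0.111]
contact_force: [0.3, -0.0, 0.4]
grip_width: 21.7
finger_force: 30.0
```

Call:
{"method": "carry_out", "body": {
  "plan": [
    {"tx": 0,"ty": 0,"tz": -1,"rx": 0,"ry": 0,"rz": 0},
    {"tx": 0,"ty": 0,"tz": 0,"rx": 0,"ry": 0,"rz": 0}
  ]
}}

```text
time: 13.7
tool_pos: [560.3, 176.4, 91.8]
tcp_rot: [-2.789, -0.836, -0.111]
contact_force: [1.9, -0.6, 0.5]
grip_width: 21.6
finger_force: 30.0
```

Call:
{"method": "carry_out", "body": {
  "plan": [
    {"tx": 0,"ty": 0,"tz": -1,"rx": 0,"ry": 0,"rz": 0},
    {"tx": 0,"ty": 0,"tz": 0,"rx": 0,"ry": 0,"rz": 0}
  ]
}}

```text
time: 13.9
tool_pos: [560.5, 176.5, 90.9]
tcp_rot: [-2.789, -0.836, -0.111]
contact_force: [1.9, -0.7, 0.7]
grip_width: 21.9
finger_force: 30.0
```

Light contact begins about 4 mm lower, so the tip was at roughly z≈11, well under 20 mm. Raise 3 mm and stir turn 2.

Call:
{"method": "carry_out", "body": {
  "plan": [
    {"tx": 0,"ty": 0,"tz": 3,"rx": 0,"ry": 0,"rz": 0},
    {"tx": 3.9,"ty": 7.1,"tz": 0,"rx": 0,"ry": 0,"rz": 0},
    {"tx": 3.9,"ty": 7.1,"tz": 0,"rx": 0,"ry": 0,"rz": 0},
    {"tx": 6,"ty": 5.2,"tz": 0,"rx": 0,"ry": 0,"rz": 0},
    {"tx": 6,"ty": 5.2,"tz": 0,"rx": 0,"ry": 0,"rz": 0},
    {"tx": 7.7,"ty": 2.5,"tz": 0,"rx": 0,"ry": 0,"rz": 0},
    {"tx": 7.7,"ty": 2.5,"tz": 0,"rx": 0,"ry": 0,"rz": 0},
    {"tx": 7.8,"ty": -0.4,"tz": 0,"rx": 0,"ry": 0,"rz": 0},
    {"tx": 7.8,"ty": -0.4,"tz": 0,"rx": 0,"ry": 0,"rz": 0},
    {"tx": 6.3,"ty": -3.3,"tz": 0,"rx": 0,"ry": 0,"rz": 0},
    {"tx": 6.3,"ty": -3.3,"tz": 0,"rx": 0,"ry": 0,"rz": 0}
  ]
}}

```text
time: 15.0
tool_pos: [623.9, 198.3, 93.5]
tcp_rot: [-2.79, -0.835, -0.11]
contact_force: [0.3, 0.0, -0.2]
grip_width: 21.5
finger_force: 30.0
```

Call:
{"method": "carry_out", "body": {
  "plan": [
    {"tx": 4.6,"ty": -5.8,"tz": 0,"rx": 0,"ry": 0,"rz": 0},
    {"tx": 4.6,"ty": -5.8,"tz": 0,"rx": 0,"ry": 0,"rz": 0},
    {"tx": 2.3,"ty": -7.3,"tz": 0,"rx": 0,"ry": 0,"rz": 0},
    {"tx": 2.3,"ty": -7.3,"tz": 0,"rx": 0,"ry": 0,"rz": 0},
    {"tx": -0.5,"ty": -7.8,"tz": 0,"rx": 0,"ry": 0,"rz": 0},
    {"tx": -0.5,"ty": -7.8,"tz": 0,"rx": 0,"ry": 0,"rz": 0},
    {"tx": -3.2,"ty": -7,"tz": 0,"rx": 0,"ry": 0,"rz": 0},
    {"tx": -3.2,"ty": -7,"tz": 0,"rx": 0,"ry": 0,"rz": 0},
    {"tx": -5.3,"ty": -5.2,"tz": 0,"rx": 0,"ry": 0,"rz": 0},
    {"tx": -5.3,"ty": -5.2,"tz": 0,"rx": 0,"ry": 0,"rz": 0},
    {"tx": -6.7,"ty": -2.7,"tz": 0,"rx": 0,"ry": 0,"rz": 0},
    {"tx": -6.7,"ty": -2.7,"tz": 0,"rx": 0,"ry": 0,"rz": 0}
  ]
}}

```text
time: 16.2
tool_pos: [605.1, 127.1, 93.6]
tcp_rot: [-2.79, -0.835, -0.11]
contact_force: [-0.5, 1.2, -0.7]
grip_width: 21.6
finger_force: 30.0
```

Call:
{"method": "carry_out", "body": {
  "plan": [
    {"tx": -7.4,"ty": 0.4,"tz": 0,"rx": 0,"ry": 0,"rz": 0},
    {"tx": -7.4,"ty": 0.4,"tz": 0,"rx": 0,"ry": 0,"rz": 0},
    {"tx": -7.4,"ty": 3.4,"tz": 0,"rx": 0,"ry": 0,"rz": 0},
    {"tx": -7.4,"ty": 3.4,"tz": 0,"rx": 0,"ry": 0,"rz": 0},
    {"tx": -5.5,"ty": 5.8,"tz": 0,"rx": 0,"ry": 0,"rz": 0},
    {"tx": -5.5,"ty": 5.8,"tz": 0,"rx": 0,"ry": 0,"rz": 0},
    {"tx": -2.8,"ty": 7.4,"tz": 0,"rx": 0,"ry": 0,"rz": 0},
    {"tx": -2.8,"ty": 7.4,"tz": 0,"rx": 0,"ry": 0,"rz": 0},
    {"tx": 0.4,"ty": 7.8,"tz": 0,"rx": 0,"ry": 0,"rz": 0},
    {"tx": 0,"ty": 3,"tz": 0,"rx": 0,"ry": 0,"rz": 0},
    {"tx": 0,"ty": 0,"tz": 0,"rx": 0,"ry": 0,"rz": 0}
  ]
}}

```text
time: 17.3
tool_pos: [559.7, 172.7, 93.6]
tcp_rot: [-2.79, -0.835, -0.109]
contact_force: [-0.6, -0.4, -0.2]
grip_width: 21.7
finger_force: 30.0
```

Run:
```python
from path import *
p,R,q=cur();tip=p+R.apply(off);w=tip[:2]-pan
print(bot.get_obs()['contact_force'],'tip',tip,'pan',w[0]*np.cos(a)+w[1]*np.sin(a),-w[0]*np.sin(a)+w[1]*np.cos(a))
R1=rot(.6,.8,0)
legs([(p+[0,0,60],R,6),(p+[0,-32,110],R1,12)])
# then transit to the tin with R0 in one or two legs
R0=Rt(.04,np.pi/4)
for mid in ([470,-20,215],[500,0,215]):
    print(mid);legs([(p+[0,0,60],R,6),(p+[0,-32,110],R1,12),(np.array(mid),Rt(.3,.79),10),(np.array([443.8,-182,208.7]),R0,8)])
```

```text
[-0.62364682 -0.42659625 -0.21214639] tip [631.99650046 204.61894001   8.5380828 ] pan -42.49380499347878 1.5430091601739688
6 rows: per row [ 0.  0. 10.] [0. 0. 0.] margin 0.11 speed 0.3 clear 96 q [ 0.03  0.31  2.28  2.44  0.39 -0.81] err 0.0
12 rows: per row [ 0.  -2.7  4.2] [-0.0212  0.0002  0.0377] margin 0.1 speed 0.42 clear 48 q [-0.16  0.22  2.07  1.16  0.55 -0.13] err 0.0
[470, -20, 215]
6 rows: per row [ 0.  0. 10.] [0. 0. 0.] margin 0.11 speed 0.3 clear 96 q [ 0.03  0.31  2.28  2.44  0.39 -0.81] err 0.0
12 rows: per row [ 0.  -2.7  4.2] [-0.0212  0.0002  0.0377] margin 0.1 speed 0.42 clear 48 q [-0.16  0.22  2.07  1.16  0.55 -0.13] err 0.0
10 rows: per row [ -9.  -16.1   1.1] [ 0.0004 -0.0009 -0.03  ] margin 0.27 speed 0.21 clear 58 q [-0.61  0.02  2.28  1.16  0.65 -0.24] err 0.0
8 rows: per row [ -3.3 -20.2  -0.8] [ 0.0001 -0.0006 -0.0325] margin 0.38 speed 0.21 clear 150 q [-0.98  0.07  2.26  1.16  0.72 -0.33] err 0.0
[500, 0, 215]
6 rows: per row [ 0.  0. 10.] [0. 0. 0.] margin 0.11 speed 0.3 clear 96 q [ 0.03  0.31  2.28  2.44  0.39 -0.81] err 0.0
12 rows: per row [ 0.  -2.7  4.2] [-0.0212  0.0002  0.0377] margin 0.1 speed 0.42 clear 48 q [-0.16  0.22  2.07  1.16  0.55 -0.13] err 0.0
10 rows: per row [ -6.  -14.1   1.1] [ 0.0004 -0.0009 -0.03  ] margin 0.27 speed 0.14 clear 55 q [-0.49  0.06  2.24  1.19  0.57 -0.17] err 0.0
8 rows: per row [ -7.  -22.8  -0.8] [ 0.0001 -0.0006 -0.0325] margin 0.31 speed 0.25 clear 126 q [-0.98  0.07  2.26  1.16  0.72 -0.33] err 0.0
```

Turn 2 closed at the near side (pan frame −42, 2). Lift and return towards the tin along the checked route.

Call:
{"method": "carry_out", "body": {
  "plan": [
    {"tx": 0,"ty": 0,"tz": 10,"rx": 0,"ry": 0,"rz": 0},
    {"tx": 0,"ty": 0,"tz": 10,"rx": 0,"ry": 0,"rz": 0},
    {"tx": 0,"ty": 0,"tz": 10,"rx": 0,"ry": 0,"rz": 0},
    {"tx": 0,"ty": 0,"tz": 10,"rx": 0,"ry": 0,"rz": 0},
    {"tx": 0,"ty": 0,"tz": 10,"rx": 0,"ry": 0,"rz": 0},
    {"tx": 0,"ty": 0,"tz": 10,"rx": 0,"ry": 0,"rz": 0}
  ]
}}

```text
time: 17.9
tool_pos: [559.8, 171.7, 153.9]
tcp_rot: [-2.79, -0.835, -0.11]
contact_force: [-0.4, 0.8, -1.0]
grip_width: 21.4
finger_force: 30.0
```

Call:
{"method": "carry_out", "body": {
  "plan": [
    {"tx": 0,"ty": -2.7,"tz": 4.2,"rx": -0.0212,"ry": 0.0002,"rz": 0.0377},
    {"tx": 0,"ty": -2.7,"tz": 4.2,"rx": -0.0212,"ry": 0.0002,"rz": 0.0377},
    {"tx": 0,"ty": -2.7,"tz": 4.2,"rx": -0.0212,"ry": 0.0002,"rz": 0.0377},
    {"tx": 0,"ty": -2.7,"tz": 4.2,"rx": -0.0212,"ry": 0.0002,"rz": 0.0377},
    {"tx": 0,"ty": -2.7,"tz": 4.2,"rx": -0.0212,"ry": 0.0002,"rz": 0.0377},
    {"tx": 0,"ty": -2.7,"tz": 4.2,"rx": -0.0212,"ry": 0.0002,"rz": 0.0377},
    {"tx": 0,"ty": -2.7,"tz": 4.2,"rx": -0.0212,"ry": 0.0002,"rz": 0.0377},
    {"tx": 0,"ty": -2.7,"tz": 4.2,"rx": -0.0212,"ry": 0.0002,"rz": 0.0377},
    {"tx": 0,"ty": -2.7,"tz": 4.2,"rx": -0.0212,"ry": 0.0002,"rz": 0.0377},
    {"tx": 0,"ty": -2.7,"tz": 4.2,"rx": -0.0212,"ry": 0.0002,"rz": 0.0377},
    {"tx": 0,"ty": -2.7,"tz": 4.2,"rx": -0.0212,"ry": 0.0002,"rz": 0.0377},
    {"tx": 0,"ty": -2.7,"tz": 4.2,"rx": -0.0212,"ry": 0.0002,"rz": 0.0377}
  ]
}}

```text
time: 19.1
tool_pos: [559.5, 139.3, 203.9]
tcp_rot: [3.141, -0.77, 0.601]
contact_force: [0.3, -0.1, -0.5]
grip_width: 21.3
finger_force: 30.0
```

Call:
{"method": "carry_out", "body": {
  "plan": [
    {"tx": -9,"ty": -16.1,"tz": 1,"rx": 0.0004,"ry": -0.0009,"rz": -0.03},
    {"tx": -9,"ty": -16.1,"tz": 1,"rx": 0.0004,"ry": -0.0009,"rz": -0.03},
    {"tx": -9,"ty": -16.1,"tz": 1,"rx": 0.0004,"ry": -0.0009,"rz": -0.03},
    {"tx": -9,"ty": -16.1,"tz": 1,"rx": 0.0004,"ry": -0.0009,"rz": -0.03},
    {"tx": -9,"ty": -16.1,"tz": 1,"rx": 0.0004,"ry": -0.0009,"rz": -0.03},
    {"tx": -9,"ty": -16.1,"tz": 1,"rx": 0.0004,"ry": -0.0009,"rz": -0.03},
    {"tx": -9,"ty": -16.1,"tz": 1,"rx": 0.0004,"ry": -0.0009,"rz": -0.03},
    {"tx": -9,"ty": -16.1,"tz": 1,"rx": 0.0004,"ry": -0.0009,"rz": -0.03},
    {"tx": -9,"ty": -16.1,"tz": 1,"rx": 0.0004,"ry": -0.0009,"rz": -0.03},
    {"tx": -9,"ty": -16.1,"tz": 1,"rx": 0.0004,"ry": -0.0009,"rz": -0.03}
  ]
}}

```text
time: 20.1
tool_pos: [469.2, -21.9, 213.9]
tcp_rot: [3.141, -0.78, 0.299]
contact_force: [0.3, -0.2, -1.5]
grip_width: 21.3
finger_force: 30.0
```

Run:
```python
from path import *
p,R,q=cur();print(p,np.round(q,2))
R0=Rt(.04,np.pi/4)
# original lift reversed: but aim tip at tin axis-ish; also option steeper
legs([(np.array([443.8,-182,208.7]),R0,8)])
for dn in (1.0,1.1,1.2):
    R1=Rt(.04,dn);tip=np.array([545,-181.,115.]);b=np.array([551,-181.,14.])
    print(dn,'lean',np.degrees(np.arccos(R1.apply(us)[2])));legs([(tip-[20,0,0]-R1.apply(off),R1,10),(b-R1.apply(off),R1,10)])
```

```text
[469.17986566 -21.85160942 213.88697055] [-0.62  0.02  2.29  1.17  0.65 -0.25]
8 rows: per row [ -3.2 -20.   -0.6] [ 0.0001 -0.0006 -0.0323] margin 0.38 speed 0.2 clear 150 q [-0.98  0.07  2.26  1.16  0.72 -0.33] err 0.0
1.0 lean 25.592109383632923
10 rows: per row [  0.8 -16.1   0.7] [-0.0035  0.0207 -0.0257] margin 0.37 speed 0.2 clear 128 q [-0.77  0.11  2.01  0.64  0.71  0.33] err 0.0
10 rows: per row [  2.6   0.  -10.1] [0. 0. 0.] margin 0.19 speed 0.16 clear 103 q [-0.72  0.3   2.13  0.97  0.47 -0.02] err 0.0
1.1 lean 19.924581940466787
10 rows: per row [  1.9 -16.1   1.1] [-0.0052  0.0306 -0.0256] margin 0.37 speed 0.31 clear 110 q [-0.7   0.14  1.9   0.45  0.78  0.56] err 0.0
10 rows: per row [  2.6   0.  -10.1] [0. 0. 0.] margin 0.24 speed 0.09 clear 84 q [-0.66  0.31  2.02  0.62  0.52  0.37] err 0.0
1.2 lean 14.304019941967791
10 rows: per row [  3.  -16.    1.4] [-0.0069  0.0405 -0.0255] margin 0.37 speed 0.41 clear 92 q [-0.63  0.19  1.8   0.3   0.88  0.74] err 0.0
10 rows: per row [  2.6   0.  -10.1] [0. 0. 0.] margin 0.34 speed 0.09 clear 66 q [-0.6   0.34  1.91  0.38  0.62  0.65] err 0.0
```

Call:
{"method": "carry_out", "body": {
  "plan": [
    {"tx": -3.2,"ty": -20,"tz": -0.6,"rx": 0.0001,"ry": -0.0006,"rz": -0.0323},
    {"tx": -3.2,"ty": -20,"tz": -0.6,"rx": 0.0001,"ry": -0.0006,"rz": -0.0323},
    {"tx": -3.2,"ty": -20,"tz": -0.6,"rx": 0.0001,"ry": -0.0006,"rz": -0.0323},
    {"tx": -3.2,"ty": -20,"tz": -0.6,"rx": 0.0001,"ry": -0.0006,"rz": -0.0323},
    {"tx": -3.2,"ty": -20,"tz": -0.6,"rx": 0.0001,"ry": -0.0006,"rz": -0.0323},
    {"tx": -3.2,"ty": -20,"tz": -0.6,"rx": 0.0001,"ry": -0.0006,"rz": -0.0323},
    {"tx": -3.2,"ty": -20,"tz": -0.6,"rx": 0.0001,"ry": -0.0006,"rz": -0.0323},
    {"tx": -3.2,"ty": -20,"tz": -0.6,"rx": 0.0001,"ry": -0.0006,"rz": -0.0323},
    {"tx": 0,"ty": 0,"tz": 0,"rx": 0,"ry": 0,"rz": 0},
    {"tx": 0,"ty": 0,"tz": 0,"rx": 0,"ry": 0,"rz": 0}
  ]
}}

```text
time: 21.1
tool_pos: [444.1, -181.0, 209.0]
tcp_rot: [-3.141, -0.785, 0.041]
contact_force: [0.4, 1.3, -0.1]
grip_width: 21.5
finger_force: 30.0
```

Run:
```python
from h import *
o=bot.get_obs();print(np.round(o['tool_pos'],1));tip=o['tool_pos']+[69,2.8,-93.4]
print((proj('scene',tip)-[185,120])*6,(proj('top',tip)-[265,160])*6+[396,0])
s=bot.capture('scene')[:,:,::-1];t=bot.capture('top')[:,:,::-1]
a=cv2.resize(s[120:220,185:251],(396,600),interpolation=cv2.INTER_CUBIC)
b=cv2.resize(t[160:260,265:331],(396,600),interpolation=cv2.INTER_CUBIC)
cv2.imwrite('pics/st7.png',np.hstack([a,b]))
```

```text
[ 444.1 -181.   209. ]
[200.03072614 385.15712383] [543.14963491 272.2483146 ]
```

View pics/st7.png

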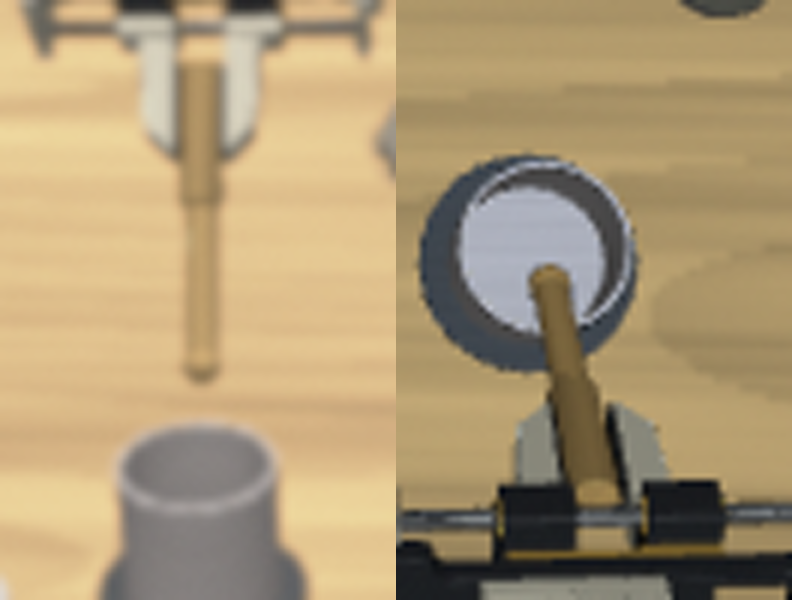

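The held pose matches the lift-off pose (tip at (200,378) and (548,270)), so I'll reverse the extraction path. The picture budget is now used up.

Call:
{"method": "carry_out", "body": {
  "plan": [
    {"tx": 0,"ty": -1,"tz": -9,"rx": 0,"ry": 0,"rz": 0},
    {"tx": 6,"ty": 0,"tz": -18,"rx": 0,"ry": 0,"rz": 0},
    {"tx": 10,"ty": 0,"tz": -20,"rx": 0,"ry": 0,"rz": 0},
    {"tx": 10,"ty": 0,"tz": -20,"rx": 0,"ry": 0,"rz": 0},
    {"tx": 10,"ty": 0,"tz": -18,"rx": 0,"ry": 0,"rz": 0},
    {"tx": 8,"ty": 0,"tz": -14,"rx": 0,"ry": 0,"rz": 0},
    {"tx": 4,"ty": 0,"tz": -7,"rx": 0,"ry": 0,"rz": 0},
    {"tx": 0,"ty": 0,"tz": -2,"rx": 0,"ry": 0,"rz": 0},
    {"tx": 0,"ty": 0,"tz": 0,"rx": 0,"ry": 0,"rz": 0}
  ]
}}

```text
time: 22.1
tool_pos: [492.4, -181.6, 101.1]
tcp_rot: [3.141, -0.785, 0.042]
contact_force: [-0.2, 0.5, -0.8]
grip_width: 21.4
finger_force: 30.0
```

No contact, and within 2 mm of the original grasp pose. Release, then back off up and away.

Call:
{"method": "carry_out", "body": {
  "plan": [
    {"tx": 0,"ty": 0,"tz": 0,"rx": 0,"ry": 0,"rz": 0},
    {"tx": 0,"ty": 0,"tz": 0,"rx": 0,"ry": 0,"rz": 0},
    {"tx": 0,"ty": 0,"tz": 0,"rx": 0,"ry": 0,"rz": 0},
    {"tx": 0,"ty": 0,"tz": 0,"rx": 0,"ry": 0,"rz": 0},
    {"tx": 0,"ty": 0,"tz": 0,"rx": 0,"ry": 0,"rz": 0},
    {"tx": 0,"ty": 0,"tz": 0,"rx": 0,"ry": 0,"rz": 0},
    {"tx": 0,"ty": 0,"tz": 0,"rx": 0,"ry": 0,"rz": 0},
    {"tx": 0,"ty": 0,"tz": 0,"rx": 0,"ry": 0,"rz": 0},
    {"tx": 0,"ty": 0,"tz": 0,"rx": 0,"ry": 0,"rz": 0},
    {"tx": 0,"ty": 0,"tz": 0,"rx": 0,"ry": 0,"rz": 0}
  ],
  "gripper": 0
}}

```text
time: 23.1
tool_pos: [492.4, -182.4, 101.2]
tcp_rot: [3.141, -0.786, 0.042]
contact_force: [-0.7, -0.6, 0.1]
grip_width: 91.5
finger_force: 0.0
```

Call:
{"method": "carry_out", "body": {
  "plan": [
    {"tx": -6,"ty": 0,"tz": 10,"rx": 0,"ry": 0,"rz": 0},
    {"tx": -8,"ty": 0,"tz": 20,"rx": 0,"ry": 0,"rz": 0},
    {"tx": -8,"ty": 0,"tz": 21,"rx": 0,"ry": 0,"rz": 0},
    {"tx": -8,"ty": 0,"tz": 21,"rx": 0,"ry": 0,"rz": 0},
    {"tx": -8,"ty": 0,"tz": 21,"rx": 0,"ry": 0,"rz": 0},
    {"tx": -8,"ty": 0,"tz": 21,"rx": 0,"ry": 0,"rz": 0},
    {"tx": -8,"ty": 0,"tz": 10,"rx": 0,"ry": 0,"rz": 0},
    {"tx": 0,"ty": 0,"tz": 0,"rx": 0,"ry": 0,"rz": 0},
    {"tx": 0,"ty": 0,"tz": 0,"rx": 0,"ry": 0,"rz": 0},
    {"tx": 0,"ty": 0,"tz": 0,"rx": 0,"ry": 0,"rz": 0}
  ]
}}

```text
time: 24.1
tool_pos: [438.4, -182.1, 224.5]
tcp_rot: [-3.141, -0.785, 0.04]
contact_force: [0.1, -1.2, -0.1]
grip_width: 92.1
finger_force: 0.0
```

Run:
```python
from h import *
# numeric check (no viewing): compare the tin region of the scene picture with the start picture
s=bot.capture('scene')[:,:,::-1];s0=cv2.resize(cv2.imread('pics/scene0.png'),(512,384),interpolation=cv2.INTER_AREA)
def stick(im):
    r=im[165:200,205:232].astype(int);hsv=cv2.cvtColor(im[165:200,205:232],cv2.COLOR_BGR2HSV)
    m=(hsv[...,2]<195)&(hsv[...,1]>85)&(hsv[...,0]<30);y,x=np.nonzero(m);return m.sum(),x.mean()+205,y.mean()+165,y.min()+165
print('start',stick(s0));print('now',stick(s))
def diff(box):x0,x1,y0,y1=box;return np.abs(s[y0:y1,x0:x1].astype(int)-s0[y0:y1,x0:x1]).mean()
for n,b in dict(tin=(200,238,165,228),can=(160,195,210,260),manif=(105,137,218,256),pan=(310,400,215,270),wrench=(255,285,190,215)).items():print(n,round(diff(b),1))
```

```text
start (np.int64(208), np.float64(217.5), np.float64(182.8846153846154), np.int64(170))
now (np.int64(204), np.float64(217.9607843137255), np.float64(183.39705882352942), np.int64(170))
tin 1.5
can 1.0
manif 1.0
pan 4.5
wrench 1.2
```

The stick stands in the tin as at the start, the bystanders are unchanged and the bushes have shifted. Hand in.

```bash
python3 -c "
from plant import bot
print(bot.close_job())"
```

```text
the job is handed in; nothing more can be done
None
```

I stirred the bushes two clockwise turns from the near side and stood the stick back in its tin; the job is handed in at about 24 s with no verdict returned. I viewed 11 pictures instead of 10, so the final state was checked by image comparison only: stick back where it began, can, intake pipe and wrench unchanged. The bushes were last seen in the pan after turn 1.

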